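# Restock the dowel-pin stand: empties out, full caddies hooked from under the shelf

## Task

Restock the assembly stand: lift every empty caddy off the stand and set it down flat inside the returns tray beside it. Bring out the full caddies from under the low shelf by hooking the pull hook behind their scoop fronts, not with the fingers, and stand each one fully down in a bay of the stand with its low scoop front facing that bay's brass pointer. Leave the hook back in its rest, pointing the way it did, never tip a full caddy, and leave the tools lying about where they are.

Things in the scene. Friction and masses are not known exactly. Their poses are not given: they have to be found in the camera images.
- full_1_c (a point): full caddy (2 or 3 present, under the riser): plywood box holding a heap of dowel pins, 84 mm (x) by 88 mm wide (y), 96 mm high, 0.3 kg. Point: its middle, 48 mm above the underside. x runs from the low scoop front (-x) to the back, y along the handle, z up. Handle: wooden bar 12 mm thick (x), 18 mm high, 76 mm long, its centre 36 mm above this point
- full_2_c (a point): another full caddy like full_1, same point and axes. Walls 6 mm thick; the scoop front is 32 mm high, the back 58 mm; the sides slope up to the handle ends. The pins are fixed in it and stay 20 mm clear of the inside of the front wall, so there is room for a hook
- full_3_c (a point): another full caddy like full_1, same point and axes. All start with the scoop front roughly outwards
- full_1_front (a point): middle of the top edge of the scoop front of full_1: 42 mm in front of (-x) its middle, 32 mm above its underside
- full_2_front (a point): middle of the top edge of the scoop front of full_2: 42 mm in front of (-x) its middle, 32 mm above its underside
- full_3_front (a point): middle of the top edge of the scoop front of full_3: 42 mm in front of (-x) its middle, 32 mm above its underside
- empty_1_c (a point): empty caddy (two of empty_1 to empty_3 present, in bays of the stand): the same plywood box as the full ones (84 x 88 x 96 mm) with nothing in it, 0.13 kg. Point: its middle, 48 mm above the underside, 36 mm below the centre of its handle bar; axes as full_1
- empty_2_c (a point): another empty caddy like empty_1, same point and axes
- empty_3_c (a point): another empty caddy like empty_1, same point and axes
- riser: low plywood shelf fixed at the back of the bench. Origin: on the bench under its centre; -x is the open front, y along it. Shelf board 170 mm deep (x from -85 to +85 mm), 424 mm long, underside 140 mm and top 158 mm above the bench; 374 mm between the end panels; workshop things lie on top. Too low for a gripper to work beneath
- stand: wooden stand fixed on the bench: board 126 (x) x 341 mm (y), 18 mm thick, three bays side by side along y; front at -x. Origin: on the bench under its centre. Bays are 95 mm wide between 12 mm ribs that stand 22 mm above the board, and 93 mm deep between a front lip 5 mm high and a rear rail 40 mm high
- tray: returns tray fixed on the bench: shallow plywood tray 250 (x) x 130 (y) mm outside, 236 x 116 mm inside, floor 6 mm thick, rim 18 mm above the bench. Origin: on the bench under its centre
- rest: the hook's rest, fixed on the bench: two upright V forks 69 mm behind and 77 mm ahead of its origin along x, 14 mm thick, tips 79 mm above the bench, mouths 31 mm wide. Origin: on the bench under the middle of the handle of a hook lying in it, which is then 59 mm above the bench; +x is the way the hook points
- hook_c (a point): pull hook, 0.16 kg, lying in its rest. Point: middle of its wooden handle, 100 long (x) x 26 wide (y) x 34 mm high (z). A steel rod 8 mm thick runs on along +x at the height of this point and bends straight down 165 mm ahead of it; a tang of the same rod sticks out behind, to -88 mm. z is up and the bent end down when it lies in its rest
- hook_tip (a point): lower end of the bent-down end of the pull hook: 165 mm ahead of (+x) and 49 mm below hook_c; the bent end is 8 mm thick
- bay_1 (a point): centre of bay 1 on the stand's board (18 mm above the bench): the centre of a well placed caddy's underside; axes as the stand
- bay_2 (a point): centre of bay 2 on the stand's board (18 mm above the bench): the centre of a well placed caddy's underside; axes as the stand
- bay_3 (a point): centre of bay 3 on the stand's board (18 mm above the bench): the centre of a well placed caddy's underside; axes as the stand
- mark_1 (a point): point 42 mm in front of the centre of bay 1, on the line to the brass pointer on the stand's front edge: a well placed caddy has its scoop front over this point
- mark_2 (a point): point 42 mm in front of the centre of bay 2, on the line to the brass pointer on the stand's front edge: a well placed caddy has its scoop front over this point
- mark_3 (a point): point 42 mm in front of the centre of bay 3, on the line to the brass pointer on the stand's front edge: a well placed caddy has its scoop front over this point
- gauge_c (a point): marking gauge lying on the bench, 76 x 190 x 44 mm, a bystander
- square_c (a point): try square lying on the bench, 161 x 130 x 17 mm, a bystander
- pliers_c (a point): pliers lying on the bench, 60 x 160 x 12 mm, a bystander

How it is judged:
On the way:
1. the pull hook draws a full caddy that is still under the shelf (((contact force between hook and full_1 above 0.2 N and x of full_1_c in the frame of riser above -0.085 m and y of full_1_c in the frame of riser between -0.19 and 0.19 m) or (contact force between hook and full_2 above 0.2 N and x of full_2_c in the frame of riser above -0.085 m and y of full_2_c in the frame of riser between -0.19 and 0.19 m) or (contact force between hook and full_3 above 0.2 N and x of full_3_c in the frame of riser above -0.085 m and y of full_3_c in the frame of riser between -0.19 and 0.19 m))), for 0.05 s.
At the end, for the whole second after the job is handed in: each full caddy level on a bay's board, middle within 9 mm of the bay centre, scoop front within 14 mm of its mark; each empty level on the tray floor, middle within 85 (x) and 30 mm (y) of the tray's; hook in both forks, handle within 12 mm of its place, bent end down, same way round; all at rest (((horizontal distance between full_1_c and bay_1 below 0.009 m and horizontal distance between full_1_front and mark_1 below 0.014 m) or (horizontal distance between full_1_c and bay_2 below 0.009 m and horizontal distance between full_1_front and mark_2 below 0.014 m) or (horizontal distance between full_1_c and bay_3 below 0.009 m and horizontal distance between full_1_front and mark_3 below 0.014 m)) and z of full_1_c in the frame of stand between 0.062 and 0.0695 m and angle between each of full_1_c, full_2_c, full_3_c, empty_1_c, empty_2_c, empty_3_c's own z axis and vertical below 0.06 rad and linear speed of each of full_1, full_2, full_3, empty_1, empty_2, empty_3, hook below 0.02 m/s and ((horizontal distance between full_2_c and bay_1 below 0.009 m and horizontal distance between full_2_front and mark_1 below 0.014 m) or (horizontal distance between full_2_c and bay_2 below 0.009 m and horizontal distance between full_2_front and mark_2 below 0.014 m) or (horizontal distance between full_2_c and bay_3 below 0.009 m and horizontal distance between full_2_front and mark_3 below 0.014 m)) and z of full_2_c in the frame of stand between 0.062 and 0.0695 m and ((horizontal distance between full_3_c and bay_1 below 0.009 m and horizontal distance between full_3_front and mark_1 below 0.014 m) or (horizontal distance between full_3_c and bay_2 below 0.009 m and horizontal distance between full_3_front and mark_2 below 0.014 m) or (horizontal distance between full_3_c and bay_3 below 0.009 m and horizontal distance between full_3_front and mark_3 below 0.014 m)) and z of full_3_c in the frame of stand between 0.062 and 0.0695 m and x of empty_1_c in the frame of tray between -0.085 and 0.085 m and y of empty_1_c in the frame of tray between -0.03 and 0.03 m and z of empty_1_c in the frame of tray between 0.05 and 0.058 m and x of empty_2_c in the frame of tray between -0.085 and 0.085 m and y of empty_2_c in the frame of tray between -0.03 and 0.03 m and z of empty_2_c in the frame of tray between 0.05 and 0.058 m and x of empty_3_c in the frame of tray between -0.085 and 0.085 m and y of empty_3_c in the frame of tray between -0.03 and 0.03 m and z of empty_3_c in the frame of tray between 0.05 and 0.058 m and x of hook_c in the frame of rest between -0.012 and 0.012 m and y of hook_c in the frame of rest between -0.008 and 0.008 m and z of hook_c in the frame of rest between 0.053 and 0.065 m and x of hook_tip in the frame of rest above 0.14 m and angle between hook_c's own z axis and vertical below 0.2 rad); the robot touches nothing.
It fails at once if a full caddy is tipped by more than 0.6 rad (it would spill) (angle between any of full_1_c, full_2_c, full_3_c's own z axis and vertical above 0.6 rad).
It fails at once if the fingers or the arm touch a full caddy that is under the shelf ((x of full_1_c in the frame of riser above -0.085 m and y of full_1_c in the frame of riser between -0.19 and 0.19 m and contact force between any of the fingers, the arm and full_1 above 1 N) or (x of full_2_c in the frame of riser above -0.085 m and y of full_2_c in the frame of riser between -0.19 and 0.19 m and contact force between any of the fingers, the arm and full_2 above 1 N) or (x of full_3_c in the frame of riser above -0.085 m and y of full_3_c in the frame of riser between -0.19 and 0.19 m and contact force between any of the fingers, the arm and full_3 above 1 N)).
It fails at once if a tool lying about is moved by more than 40 mm (distance of any of gauge_c, square_c, pliers_c from where it was at the start of the episode above 0.04 m).
Of full_1, full_2, full_3 only 2 to 3 are there at a start; the rules pass over those that are not, and their reading is None.
Of empty_1, empty_2, empty_3 only 2 to 2 are there at a start; the rules pass over those that are not, and their reading is None.
At some moment in a run one of full_1, full_2, full_3, empty_1, empty_2, empty_3 may be knocked a few centimetres aside while the robot is not near it.
It also fails if it takes over 210 s, if anything falls off the work surface, if the arm or the gripper's body presses on something with over 40 N, if the wrist force passes 120 N, or if a joint passes its speed limit or range.

## Robot

A 6-joint arm with a two-finger parallel gripper is mounted at the origin on a cart in front of the work surface, level with it; the furniture and walls round the work are solid. World frame = base frame: x ahead of the robot, y to its left, z up, the work surface at z = 0. Lengths are in m, angles in rad, forces in N, time in s.
With the tool pointing down it reaches from about 0.3 to 0.825 m from the base axis. Payload 5.4 kg.
Tool frame: the origin (TCP) lies on the centre line of the jaws, within the pads' length; the fingertips stand 22 mm ahead of it and the grasp point (between the pads) lies 3 mm ahead of it (arm.nose_length is the distance from the TCP to the fingertips, in m); z points along the fingers, y is the line along which they close (so a half turn about z gives the same grasp; the last joint's range is limited). The gripper opens to 92 mm and grips with 3 to 60 N. Pads are 20 mm wide; open, the fingers measure 128 mm over their backs; the gripper's body (75 mm by 189 mm) begins 69 mm behind the grasp point.
Start: joints at [1.12, 0.158, 1.597, -0, 1.386, -0.21], TCP at [0.137, 0.558, 0.237] pointing down, gripper open.
Joint ranges: [-2.91, 2.91], [-0.94, 2.29], [0.18, 2.7], [-1.29, 4.43], [0.17, 2.64], [-3, 3]. Speed limits (rad/s): [2.57, 2.57, 3.14, 3.14, 3.14, 3.14].

## Interface

Orientations are given as a unit quaternion [x, y, z, w].
In Python, from station import arm, imaging, order gives the robot as it stands. The module is installed in compiled form; this text tells all that it offers.
- The arm moves only by the tool move_arm, never from a script. Its argument "targets" is a list of rows, each a list of 5 numbers: the shift along the world's x, y, z in mm, then the turn about the world's z in rad, then the opening in per cent of the stroke, from 0 (shut) to 100 (fully open). In form: [[dx, dy, dz, roll, hand], ...]. A call has 1 to 20 rows; each row shifts and turns the commanded pose from where the row before left it; what a row does not reach is not made up. A row lasts 1/12 s, in which the tool goes at most 41.7 mm and 7.16 degrees, less where a joint would pass 70% of its speed; a pose out of reach is approached as far as the arm can. A call is refused whole if a number of a shift passes 41.7 or a number of a turn 0.125, either way. A call with a gripper value outside its range is refused whole. The fingers move at their own pace and stop on an object; "force" is the grip in N (left out, the last holds). Time passes only in rows, so rows that do not move let the fingers close. It gives the time, the measured TCP pose, the force, the opening and the grip force at its end, in the units of the state.
- arm.state(): the state, without advancing time (a new reading comes with each control period).
- imaging.camera(name): name is "scene" or "top" or "wrist"; returns (picture, depth): 480x640x3 uint8, red, green, blue; 480x640 float32, m along the optical axis (not along the pixel's ray), 0 where there is no reading.
- imaging.camera_params(name): a dict with "mtx" (3x3 intrinsics, pixels), "k1" (the pictures are not rectified: a ray, as slopes to the right and down, at radius r is drawn at 1 + k1 r^2 times it, then the intrinsics apply), "view" (4x4, takes a point from world to camera coordinates). Camera axes: x right, y up, looking along -z (the intrinsics and any distortion apply to the point x, -y, -z); pixel columns grow to the right and rows downward; lengths in m; the calibration is good to about 2 mm. A picture is of the moment at which its call begins: read the wrist's pose just before it. camera_params takes no time and is no camera call; for the wrist camera it gives the pose at the moment of the call.
- order.finish_job(): hands the job in; it is judged then, once.
The state is a dict: "time": time; "qpos": joint angles; "qvel": joint speeds; "effort": joint torques, N m; "ee_pos": TCP position; "eef_rot": TCP orientation; "ft_force": force on the tool from outside, world axes, zero at the start; "ft_torque": the same for the moment, N m; "opening": opening from 0.0 (shut) to 1.0 (fully open); "finger_force": force on a finger pad.
Only numpy, scipy, OpenCV 4.12 (cv2) and the standard library are available. Lean on these libraries where they do the work, as an engineer would, in place of code of your own. Each camera call takes 0.05 s, during which the arm holds its last target. There are 200 camera calls.

## Working session

There is one attempt and no reset: what is moved stays moved. The work goes in short steps, Python scripts to look and compute and a tool call to move; the robot and the scene stay as the last step left them, time stands still between calls to the robot, and variables do not carry over. Pictures are saved under pics/ and viewed, at most 14 in all, crops included, and the job is handed in when it is done.

Besides the shell and the picture viewer there is one more tool, called after "Request:" by a JSON object that holds its "op" and its "data". move_arm: Moves the arm, as the interface text tells. Its arguments: {"type":"object","properties":{"targets":{"type":"array"},"force":{"type":"number"}},"required":["targets"]}

```bash
mkdir -p pics
cat > h.py <<'E'
import numpy as np, cv2
from station import arm, imaging, order
def cap(n,fn=None):
    s=arm.state(); p=imaging.camera_params(n); im,d=imaging.camera(n)
    if fn: cv2.imwrite('pics/'+fn,im[:,:,::-1])
    return im,d,p
def rays(p,uv):
    K=p['mtx']; uv=np.asarray(uv,float).reshape(-1,2)
    x=(uv-[K[0,2],K[1,2]])/[K[0,0],K[1,1]]; u=x.copy()
    for _ in range(20): u=x/(1+p['k1']*(u**2).sum(1,keepdims=True))
    T=np.linalg.inv(p['view']); dirs=np.c_[u[:,0],-u[:,1],-np.ones(len(u))]@T[:3,:3].T
    return T[:3,3],dirs
def onz(p,uv,z):
    o,d=rays(p,uv); return o+d*((z-o[2])/d[:,2])[:,None]
def cloud(p,d):
    v,u=np.mgrid[0:480,0:640]; o,r=rays(p,np.c_[u.ravel(),v.ravel()])
    P=o+r*d.reshape(-1,1); P[d.ravel()==0]=np.nan
    return P.reshape(480,640,3)
E
python3 - <<'E'
from h import *
for n in('scene','top'):
    im,d,p=cap(n,n+'0.png'); np.savez(n+'0.npz',im=im,d=d); print(n,np.linalg.inv(p['view'])[:3].round(3).tolist(),p['mtx'].round(0).tolist(),p['k1'])
    P=cloud(p,d); print([ (u,v,P[v,u].round(3).tolist()) for v in(100,240,380) for u in (100,320,540)])
s=arm.state();print(s['ee_pos'],s['eef_rot'],arm.nose_length,s['time'])
E
```

```text
scene [[0.645, 0.527, -0.553, -0.269], [-0.764, 0.425, -0.486, -0.684], [-0.022, 0.736, 0.677, 1.07]] [[473.0, 0.0, 323.0], [0.0, 473.0, 246.0], [0.0, 0.0, 1.0]] 0.04286800828508005
[(100, 100, [1.099, 2.537, -0.395]), (320, 100, [nan, nan, nan]), (540, 100, [2.058, -0.057, 0.001]), (100, 240, [0.151, 0.7, -0.001]), (320, 240, [0.62, 0.113, 0.002]), (540, 240, [1.83, -0.326, -0.597]), (100, 380, [-0.053, 0.813, -0.734]), (320, 380, [0.214, -0.234, 0.001]), (540, 380, [1.142, -0.639, -0.735])]
top [[-0.008, 0.997, -0.072, 0.466], [-1.0, -0.008, 0.011, 0.05], [0.011, 0.072, 0.997, 1.391]] [[473.0, 0.0, 312.0], [0.0, 473.0, 239.0], [0.0, 0.0, 1.0]] 0.020743286897215236
[(100, 100, [1.266, 0.99, -0.74]), (320, 100, [0.958, 0.01, 0.078]), (540, 100, [1.12, -0.843, -0.372]), (100, 240, [0.568, 0.646, 0.019]), (320, 240, [0.565, 0.011, 0.003]), (540, 240, [0.611, -1.009, -0.751]), (100, 380, [0.168, 0.644, -0.001]), (320, 380, [0.113, 0.01, -0.216]), (540, 380, [0.06, -0.825, -0.428])]
[0.13691014 0.5579094  0.23568807] [ 1.20137968e-01  9.92756821e-01 -8.21464485e-04 -2.95659808e-04] 0.022 0.1
```

View pics/top0.png

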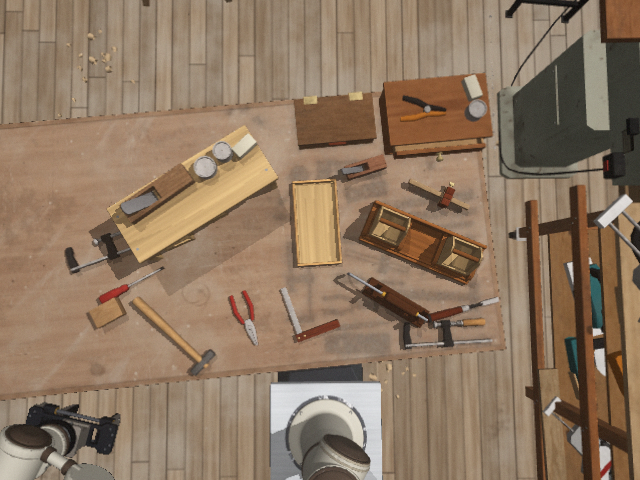

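View pics/scene0.png

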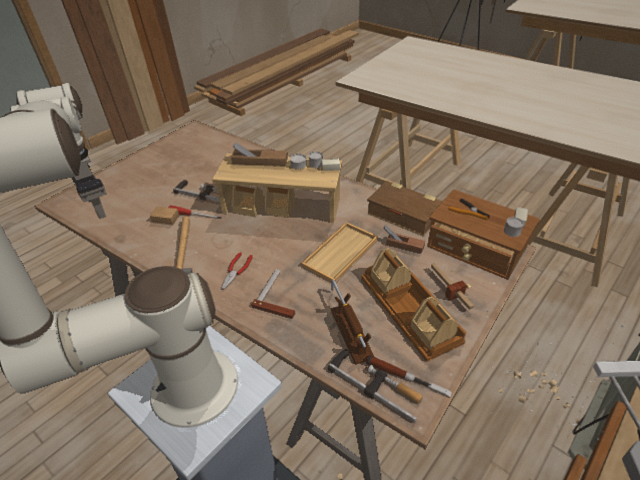

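Run:
```python
from h import *
a=np.load('top0.npz');b=np.load('scene0.npz')
pt=imaging.camera_params('top');ps=imaging.camera_params('scene')
A=cloud(pt,a['d']);np.save('A.npy',A)
c1=cv2.resize(b['im'][135:235,195:355],None,fx=5,fy=5,interpolation=cv2.INTER_CUBIC)
c2=cv2.resize(a['im'][180:360,270:510],None,fx=3.3,fy=3.3,interpolation=cv2.INTER_CUBIC)
cv2.imwrite('pics/c1.png',c1[:,:,::-1]);cv2.imwrite('pics/c2.png',c2[:,:,::-1])
def fit(mask,z,name):
    mask=cv2.morphologyEx(mask.astype(np.uint8),cv2.MORPH_OPEN,np.ones((3,3)))
    n,l,st,_=cv2.connectedComponentsWithStats(mask); i=1+st[1:,4].argmax()
    c=max(cv2.findContours((l==i).astype(np.uint8),0,2)[0],key=cv2.contourArea).reshape(-1,2)
    X=onz(pt,c,z)[:,:2].astype(np.float32); print(name,cv2.minAreaRect(X*1000),st[i])
z=A[...,2];h=cv2.cvtColor(a['im'],cv2.COLOR_RGB2HSV)
u=np.arange(640)[None,:]*np.ones((480,1));v=np.arange(480)[:,None]*np.ones((1,640))
fit((abs(z-.158)<.09)&(z>.12)&(u<290)&(v>115)&(v<270)&(u>95),.158,'riser')
fit((z>.008)&(z<.03)&(u>285)&(u<350)&(v>170)&(v<275),.018,'tray rim')
fit((z>.010)&(u>352)&(u<492)&(v>197)&(v<290),.04,'stand')
for y in range(200,340,12): print(' '.join('%4d'%(1000*t) if t==t else ' nan' for t in z[y,290:510:8]))
```

```text
riser ((680.0894165039062, 347.8636474609375), (174.20494079589844, 425.81402587890625), 31.818349838256836) [  107   126   171   137 10492]
tray rim ((557.404296875, -41.990142822265625), (8.74387264251709, 29.19200897216797), 89.3035659790039) [337 237   4  11  35]
stand ((553.024658203125, -280.9456787109375), (346.5879211425781, 126.44401550292969), 66.8358154296875) [ 360  200  126   84 5188]
   5   -2    2    7  nan  nan    1   -1    4   -1    0   -3    3    4   -1    3   -4   -4    0   44   40   27    2    1   -2 -740 -742 -734
   5    2    5    4    7    8   13   -3   -6   -3   39   49   30   80   53   -1   -4    2   -1    0    0    5    6    0   -3 -744 -742 -735
  -2    2    8    7    2   11   17    0    2    0   17   23  103  110   24   45   18   54   55    1   -1   -1   -1   -3   -4   -3 -736 -738
   2    5    9    1    7    5   14    3   -4   20   18   43   24   29   98   13   19   17   16   33   34   55    2    0    0    2 -739 -739
  -2   20   12    4    5    5    5   -5    0   -3    1   -2   18   27   19   21   19   20   14   45  105   26   22   57   44   -1 -746 -739
[... 280 characters left out ...]

   5    4   -1   -3   -1    1   -4    0    1    6   14   76    3    2    0    1    0    6   -2    0   -5    3    2   -2    0    0 -744 -733
   1   -1    5    6   -4   -2    0    0    0    6   13    7   74   71   16    5    2    1    3    0    0   -6    3    0   -4    0   -1 -742
   4    3   -4    0    1    0    2    3   -1    3    0    0    2   12   72   76   12   -4    3   -2    5   15   17    0    2   -1    0 -747
   2   -5    1    1    0   -2   -4    0   -2    0    0    2    2   -3    1   11   73   62   24   13    0    3   18   16   25    0    2 -747
  -3   11   13   10   17    0    0    2    1   -1   -2    0    0    2    3   -3   -3    0    0    0   19    0   -5    0    0   -7    0 -742
```

View pics/c1.png

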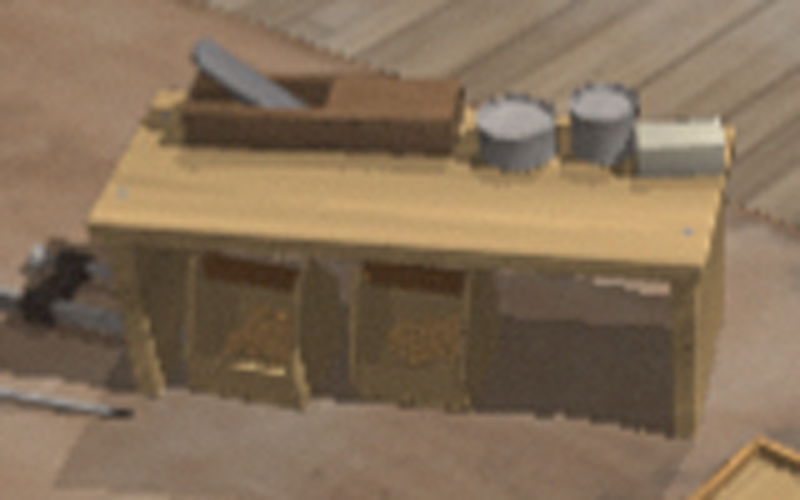

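View pics/c2.png

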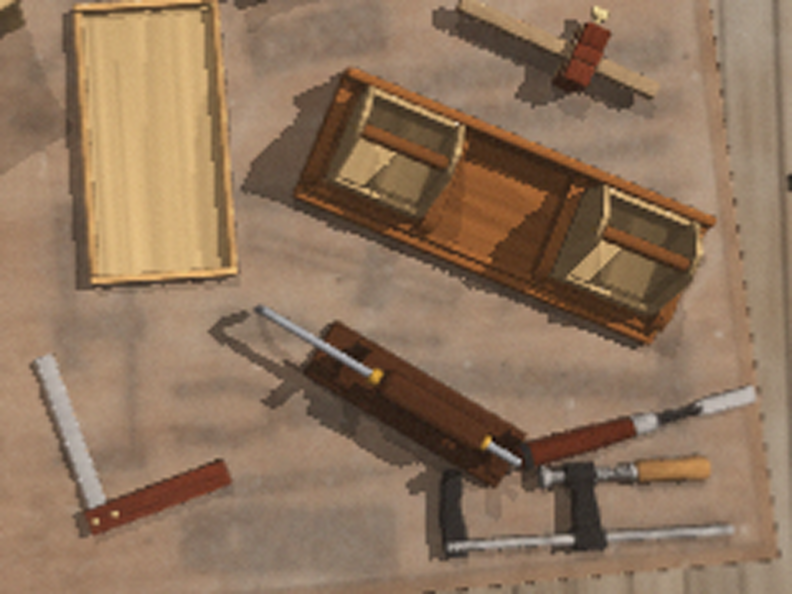

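Request:
{"op": "move_arm", "data": {"targets": [[15,-37,9,-0.124,60],[15,-37,9,-0.124,60],[15,-37,9,-0.124,60],[15,-37,9,-0.124,60],[15,-37,9,-0.124,60],[15,-37,9,-0.124,60],[15,-37,9,-0.124,60],[15,-37,9,-0.124,60],[15,-37,9,-0.124,60],[15,-37,9,-0.124,60],[15,-37,9,-0.124,60],[15,-37,9,-0.124,60],[15,-37,9,-0.124,60],[15,-37,9,-0.124,60],[15,-37,9,0,60],[15,-37,9,0,60],[15,-37,9,0,60],[15,-37,9,0,60],[10,-37,9,0,60],[0,0,0,0,60]], "force": 30}}

```text
time: 1.77
ee_pos: [0.4179, -0.15, 0.4074]
eef_rot: [0.837, 0.548, -0.001, 0.0]
ft_force: [0.1, -0.2, -0.1]
opening: 0.6
finger_force: 0.0
```

Run:
```python
from h import *
im,d,p=cap('wrist','w1.png'); np.savez('w1.npz',im=im,d=d,**p)
print(np.linalg.inv(p['view'])[:3].round(3).tolist(),p['mtx'].round(0).tolist(),p['k1'],arm.state()['ee_pos'])
```

```text
[[0.916, 0.387, 0.105, 0.447], [-0.401, 0.885, 0.239, -0.083], [0.0, -0.261, 0.965, 0.557]] [[373.0, 0.0, 323.0], [0.0, 373.0, 239.0], [0.0, 0.0, 1.0]] -0.06171662310195323 [ 0.41733509 -0.14713429  0.40705063]
```

View pics/w1.png

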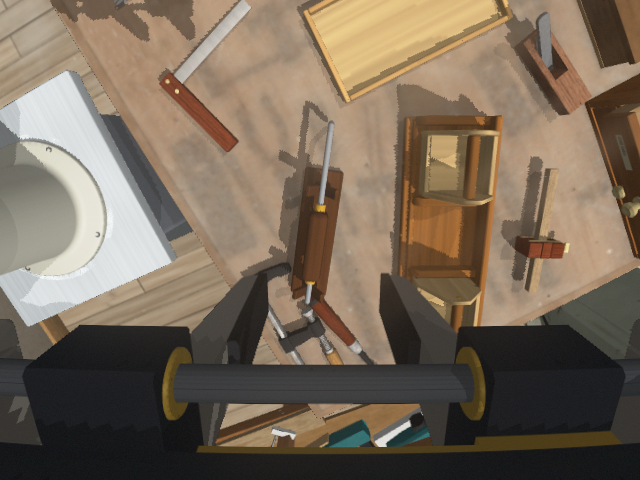

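Request:
{"op": "move_arm", "data": {"targets": [[18,-30,0,0,40],[18,-30,0,0,40],[18,-30,0,0,40],[18,-30,0,0,40],[0,0,0,0,40],[0,0,0,0,40]]}}

```text
time: 2.32
ee_pos: [0.4892, -0.2641, 0.4058]
eef_rot: [0.835, 0.55, -0.0, -0.002]
ft_force: [-0.0, 0.1, 0.2]
opening: 0.402
finger_force: 0.0
```

Run:
```python
from h import *
w=np.load('w1.npz')
hs=cv2.cvtColor(w['im'],cv2.COLOR_RGB2HSV)
m=cv2.inRange(hs,(18,150,120),(32,255,255)); m[:, :280]=0;m[:,360:]=0;m[:180]=0;m[330:]=0
n,l,st,c=cv2.connectedComponentsWithStats(m)
for i in range(1,n):
    if st[i,4]>6: print(c[i].round(1),st[i,4],onz(w,c[i],.059)[0].round(4))
print('rod end', onz(w,[[331,124],[321,205]],.059).round(4))
im,d,p=cap('wrist','w2.png'); np.savez('w2.npz',im=im,d=d,**p); print(arm.state()['ee_pos'])
P=cloud(p,d); z=P[...,2]
r=(z>.048)&(z<.064)
cv2.imwrite('pics/r2.png',np.where(r[...,None],im,im//3)[:,:,::-1])
```

```text
[320.4 207.7] 65 [ 0.4065 -0.1644  0.059 ]
[310.1 282.3] 23 [ 0.3495 -0.2574  0.059 ]
rod end [[ 0.4628 -0.0699  0.059 ]
 [ 0.4087 -0.1613  0.059 ]]
[ 0.48901289 -0.26330676  0.40692814]
```

View pics/r2.png

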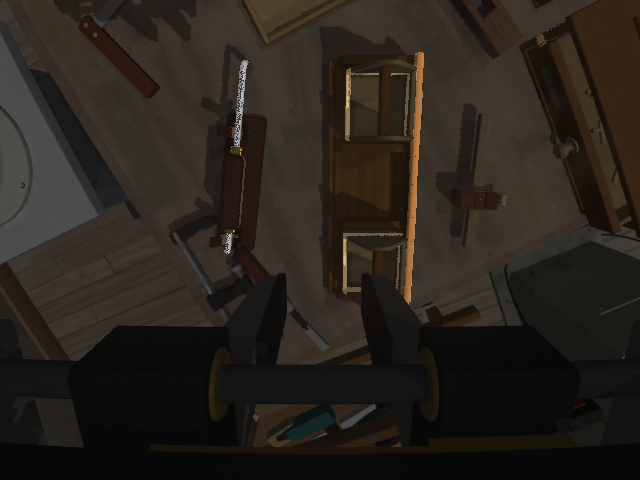

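```bash
cat > m2.py <<'E'
from h import *
def rect(m,p,z,name,k=3):
    m=cv2.morphologyEx(m.astype(np.uint8),cv2.MORPH_OPEN,np.ones((k,k)))
    n,l,st,_=cv2.connectedComponentsWithStats(m)
    for i in range(1,n):
        if st[i,4]<40: continue
        c=max(cv2.findContours((l==i).astype(np.uint8),0,2)[0],key=cv2.contourArea).reshape(-1,2)
        X=onz(p,c,z)[:,:2].astype(np.float32); (x,y),(a,b),t=cv2.minAreaRect(X*1000)
        if b>a: a,b,t=b,a,t+90
        print(name,'ctr',round(x),round(y),'size',round(a),round(b),'long ang',round((t+90)%180-90,1),'npx',st[i,4])
E
python3 - <<'E'
from m2 import *
for f in('w1','w2'):
    w=dict(np.load(f+'.npz')); P=cloud(w,w['d']);z=P[...,2];x=P[...,0];y=P[...,1]
    reg=(np.arange(480)[:,None]<310)
    st=reg&(x>.40)&(y<-.1)&(x<.72)
    rect(st&(z>.048)&(z<.066)&(x>.5),w,.058,f+' rail',2)
    rect(st&(z>.083)&(z<.105),w,.093,f+' bar',3)
    rect(reg&(z>.051)&(z<.070)&(x<.48)&(x>.3)&(y<-.03),w,.063,f+' rod',2)
    h=cv2.cvtColor(w['im'],cv2.COLOR_RGB2HSV)
    b=st&(z>.008)&(z<.075)&(x+ .43*(-y)>0.5)
    rect(reg&(z>.0685)&(z<.085)&(x<.46)&(x>.3)&(y<-.1),w,.076,f+' handletop',3)
    rect(reg&(z>.009)&(z<.03)&(y>-.12)&(y<.12)&(x>.4),w,.018,f+' tray',1)
    rect(st&(z>.012)&(abs(z-.06)<.06),w,.03,f+' stand',3)
E
```

```text
w1 rail ctr 663 -157 size 24 13 long ang 65.8 npx 163
w1 rail ctr 561 -170 size 87 11 long ang 66.4 npx 353
w1 rail ctr 631 -200 size 77 9 long ang 66.3 npx 326
w1 rail ctr 645 -209 size 80 5 long ang 65.8 npx 187
w1 rail ctr 558 -308 size 166 89 long ang 66.7 npx 1143
w1 bar ctr 593 -138 size 16 6 long ang -22.9 npx 74
w1 bar ctr 566 -215 size 30 8 long ang -23.3 npx 118
w1 bar ctr 605 -231 size 16 6 long ang -23.2 npx 53
w1 bar ctr 530 -342 size 62 13 long ang -20.9 npx 307
w1 rod ctr 434 -120 size 121 22 long ang 59.2 npx 727
w1 rod ctr 342 -269 size 31 26 long ang 23.0 npx 252
w1 handletop ctr 404 -136 size 13 12 long ang 66.0 npx 97
w1 handletop ctr 431 -152 size 13 10 long ang 66.6 npx 95
w1 handletop ctr 379 -207 size 98 26 long ang 58.6 npx 1292
w1 handletop ctr 329 -258 size 15 13 long ang 65.4 npx 86
w1 handletop ctr 356 -275 size 15 11 long ang 66.4 npx 83
w1 tray ctr 615 21 size 252 131 long ang 3.4 npx 2024
w1 tray ctr 849 -84 size 73 18 long ang -85.2 npx 565
w1 tray ctr 412 112 size 28 14 long ang 17.7 npx 178
w1 tray ctr 769 -96 size 66 51 long ang -73.7 npx 1151
w1 t
[... 1004 characters left out ...]
13 long ang -33.0 npx 116
w2 handletop ctr 432 -152 size 12 9 long ang 64.3 npx 81
w2 handletop ctr 379 -210 size 99 26 long ang 57.8 npx 1411
w2 handletop ctr 330 -259 size 15 11 long ang 62.5 npx 91
w2 handletop ctr 357 -276 size 15 9 long ang 63.4 npx 83
w2 tray ctr 544 -43 size 140 55 long ang -23.7 npx 913
w2 tray ctr 759 -113 size 36 19 long ang -21.5 npx 265
w2 tray ctr 788 -119 size 18 7 long ang -21.2 npx 51
w2 tray ctr 568 -111 size 24 18 long ang -1.1 npx 172
w2 tray ctr 410 -118 size 12 11 long ang 63.5 npx 64
w2 stand ctr 554 -283 size 355 126 long ang 66.9 npx 21034
w2 stand ctr 413 -147 size 120 64 long ang 60.4 npx 1949
w2 stand ctr 687 -342 size 164 71 long ang 85.5 npx 2042
```

Request:
{"op": "move_arm", "data": {"targets": [[15,11,-26,0,40],[15,11,-26,0,40],[15,11,-26,0,40],[15,11,-26,0,40],[15,11,-26,0,40],[15,12,-26,0,40],[16,12,-26,0,40],[0,0,-30,0,40],[0,0,-30,0,40],[0,0,-30,0,40],[0,0,-20,0,40],[0,0,-10,0,40],[0,0,0,0,40],[0,0,0,0,0],[0,0,0,0,0],[0,0,0,0,0],[0,0,0,0,0]]}}

```text
time: 3.78
ee_pos: [0.5962, -0.1861, 0.1075]
eef_rot: [0.835, 0.55, 0.001, 0.001]
ft_force: [0.6, -0.9, 1.1]
opening: 0.13
finger_force: 0.5
```

Request:
{"op": "move_arm", "data": {"targets": [[0,0,0,0,0],[0,0,10,0,0],[0,0,30,0,0],[0,0,30,0,0],[0,0,30,0,0],[11,30,0,0.077,0],[12,35,0,0.077,0],[12,35,0,0.077,0],[12,35,0,0.077,0],[12,37,0,0.077,0],[12,37,0,0.077,0],[0,0,0,0,0],[0,0,0,0,0]]}}

```text
time: 4.87
ee_pos: [0.666, 0.0254, 0.2057]
eef_rot: [0.686, 0.728, -0.0, -0.0]
ft_force: [-0.7, 0.1, -1.2]
opening: 0.128
finger_force: 30.0
```

Run:
```python
from m2 import *
im,d,p=cap('wrist','w3.png'); P=cloud(p,d); z=P[...,2]
a,d2,pt=cap('top','t3.png'); A=cloud(pt,d2); 
cv2.imwrite('pics/t3c.png',np.hstack([cv2.resize(im,None,fx=.62,fy=.62),cv2.resize(a[90:338,280:510],None,fx=1.2,fy=1.2)[:297]])[:,:,::-1])
h=cv2.cvtColor(np.load('top0.npz')['im'],cv2.COLOR_RGB2HSV)
im0=np.load('top0.npz')['im']; m=cv2.inRange(h,(12,60,120),(28,200,255)); m[:170]=0;m[275:]=0;m[:,:288]=0;m[:,346:]=0
rect(m>0,pt,.018,'tray top',5)
```

```text
Traceback (most recent call last):
ValueError: all the input array dimensions except for the concatenation axis must match exactly, but along dimension 0, the array at index 0 has size 298 and the array at index 1 has size 297
```

Run:
```python
from m2 import *
pt=imaging.camera_params('top')
im0=np.load('top0.npz')['im']; h=cv2.cvtColor(im0,cv2.COLOR_RGB2HSV); m=cv2.inRange(h,(12,60,120),(28,200,255)); m[:170]=0;m[275:]=0;m[:,:288]=0;m[:,346:]=0
rect(m>0,pt,.018,'tray top',5)
```

```text
tray top ctr 752 45 size 118 36 long ang 89.7 npx 453
tray top ctr 764 -30 size 21 12 long ang 89.6 npx 40
tray top ctr 601 21 size 273 165 long ang -0.8 npx 4643
```

Request:
{"op": "move_arm", "data": {"targets": [[0,-1,-30,0,0],[0,0,-30,0,0],[0,0,-25,0,0],[0,0,-15,0,0],[0,0,-8,0,0],[0,0,0,0,0],[0,0,0,0,0],[0,0,0,0,40],[0,0,0,0,40],[0,0,0,0,40]]}}

```text
time: 5.8
ee_pos: [0.6668, 0.022, 0.0987]
eef_rot: [0.687, 0.726, 0.001, 0.001]
ft_force: [0.1, 0.6, -0.1]
opening: 0.322
finger_force: 0.0
```

Request:
{"op": "move_arm", "data": {"targets": [[0,0,28,0,40],[0,0,28,0,40],[0,0,28,0,40],[0,0,28,0,40],[-14,-36,0,-0.042,40],[-14,-36,0,-0.042,40],[-14,-36,0,-0.042,40],[-14,-36,0,-0.042,40],[-14,-36,0,-0.042,40],[-14,-36,0,-0.042,40],[-14,-37,0,-0.042,40],[-14,-37,0,-0.042,40],[-14,-37,0,-0.042,40],[-14,-37,0,-0.042,40],[-16,-37,0,-0.042,40],[0,0,0,0,40],[0,0,0,0,40]]}}

```text
time: 7.22
ee_pos: [0.5093, -0.3805, 0.21]
eef_rot: [0.836, 0.549, 0.0, 0.0]
ft_force: [-0.2, -0.1, 0.0]
opening: 0.398
finger_force: 0.0
```

Run:
```python
from m2 import *
im,d,p=cap('wrist','w4.png'); P=cloud(p,d); z=P[...,2]
a,d2,pt=cap('top','t4.png')
cv2.imwrite('pics/t4c.png',np.hstack([cv2.resize(im,(400,300)),cv2.resize(a[140:320,280:510],(383,300))])[:,:,::-1])
```

```text
(no output)
```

View pics/t4c.png

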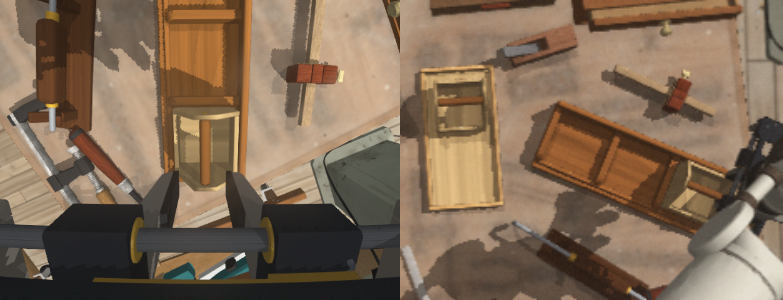

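Request:
{"op": "move_arm", "data": {"targets": [[0,0,-30,0,40],[0,0,-30,0,40],[0,0,-25,0,40],[0,0,-14,0,40],[0,0,-4,0,40],[0,0,0,0,40],[0,0,0,0,0],[0,0,0,0,0],[0,0,0,0,0],[0,0,0,0,0],[0,0,0,0,0],[0,0,10,0,0],[0,0,30,0,0],[0,0,30,0,0],[0,0,35,0,0],[0,0,0,0,0]]}}

```text
time: 8.65
ee_pos: [0.5128, -0.3814, 0.2209]
eef_rot: [0.835, 0.55, 0.001, 0.007]
ft_force: [0.6, -1.4, -1.0]
opening: 0.127
finger_force: 30.0
```

Request:
{"op": "move_arm", "data": {"targets": [[4,36,0,0.042,0],[4,36,0,0.042,0],[4,36,0,0.042,0],[5,36,0,0.042,0],[5,36,0,0.042,0],[5,36,0,0.042,0],[5,36,0,0.042,0],[5,36,0,0.042,0],[5,37,0,0.042,0],[5,37,0,0.042,0],[5,37,0,0.042,0],[0,0,0,0,0],[0,0,0,0,0]]}}

```text
time: 9.73
ee_pos: [0.5618, 0.0221, 0.2116]
eef_rot: [0.686, 0.728, -0.0, -0.0]
ft_force: [0.2, 0.2, -2.3]
opening: 0.125
finger_force: 30.0
```

Request:
{"op": "move_arm", "data": {"targets": [[0,-2,-30,0,0],[0,0,-30,0,0],[0,0,-27,0,0],[0,0,-18,0,0],[0,0,-10,0,0],[0,0,0,0,0],[0,0,0,0,40],[0,0,0,0,40],[0,0,0,0,40],[0,0,30,0,60],[0,0,30,0,60],[0,0,35,0,60],[-22,-28,10,-0.076,60],[-22,-28,0,-0.076,60],[-22,-28,0,-0.076,60],[-22,-28,0,-0.076,60],[-22,-28,0,-0.076,60],[-22,-28,0,-0.076,60],[-22,-28,0,-0.076,60],[-22,-28,0,-0.076,60]]}}

```text
time: 11.4
ee_pos: [0.3851, -0.207, 0.2025]
eef_rot: [0.874, 0.486, 0.0, 0.001]
ft_force: [0.5, -1.4, 0.3]
opening: 0.602
finger_force: 0.0
```

Request:
{"op": "move_arm", "data": {"targets": [[-7,-5,0,0,60],[0,0,0,0,60],[0,0,0,0,60]]}}

```text
time: 11.65
ee_pos: [0.3794, -0.2106, 0.2021]
eef_rot: [0.873, 0.487, 0.0, 0.0]
ft_force: [-0.4, -0.4, 0.2]
opening: 0.598
finger_force: 0.0
```

Run:
```python
from m2 import *
im,d,p=cap('wrist','w5.png'); P=cloud(p,d); z=P[...,2]
print(arm.state()['ee_pos'],arm.state()['eef_rot'])
a,d2,pt=cap('top','t5.png')
s,d3,ps=cap('scene','s5.png')
cv2.imwrite('pics/t5c.png',np.hstack([cv2.resize(im,(400,300)),cv2.resize(a[110:290,95:345],(400,300))])[:,:,::-1])
h=cv2.cvtColor(im,cv2.COLOR_RGB2HSV)
m=cv2.inRange(h,(18,150,110),(32,255,255));m[330:]=0
n,l,st,c=cv2.connectedComponentsWithStats(m)
for i in range(1,n):
    if st[i,4]>25: print(c[i].round(1),st[i,4],onz(p,c[i],.063)[0].round(4))
x,y=P[...,0],P[...,1]; reg=np.arange(480)[:,None]<320
rect(reg&(z>.0685)&(z<.085)&(x<.46)&(x>.3)&(y<-.1),p,.076,'handletop',3)
```

```text
[ 0.37977793 -0.210128    0.2019516 ] [8.72800196e-01 4.88077430e-01 3.96135797e-04 2.90289738e-04]
[321.7 164.4] 215 [ 0.4063 -0.1636  0.063 ]
[321.9 296.2] 60 [ 0.3494 -0.256   0.063 ]
handletop ctr 431 -152 size 14 12 long ang 59.3 npx 348
handletop ctr 404 -136 size 13 12 long ang 58.2 npx 333
handletop ctr 378 -208 size 97 25 long ang 58.3 npx 3940
handletop ctr 331 -256 size 12 10 long ang -31.6 npx 167
handletop ctr 358 -272 size 12 10 long ang -31.8 npx 163
```

View pics/t5c.png

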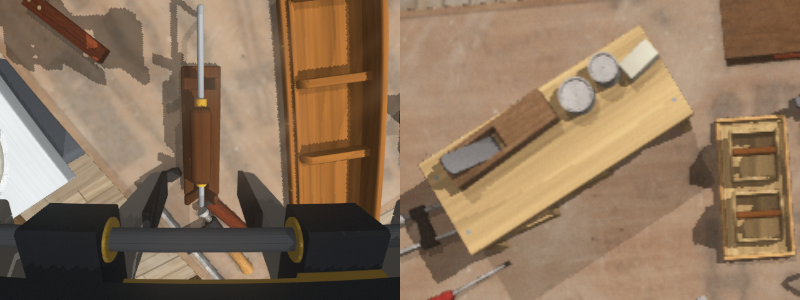

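Request:
{"op": "move_arm", "data": {"targets": [[-1,2,-35,0,60],[0,0,-35,0,60],[0,0,-35,0,60],[0,0,-25,0,60],[0,0,-10,0,60],[0,0,0,0,60],[0,0,0,0,60],[0,0,0,0,10],[0,0,0,0,10],[0,0,0,0,10],[0,0,0,0,10],[0,0,0,0,10],[0,0,0,0,10]], "force": 60}}

```text
time: 12.88
ee_pos: [0.3785, -0.209, 0.0623]
eef_rot: [0.873, 0.488, 0.0, 0.001]
ft_force: [-0.2, 0.9, 4.8]
opening: 0.278
finger_force: 60.0
```

Run:
```python
from m2 import *
a,d,ps=cap('scene','s6.png'); S=cloud(ps,d)
x,y,z=S[...,0],S[...,1],S[...,2]
# riser frame from top view
t=np.load('top0.npz');pt=imaging.camera_params('top');A=cloud(pt,t['d'])
u=np.arange(640)[None,:];v=np.arange(480)[:,None]
bd=(abs(A[...,2]-.158)<.008)&(u<290)&(v>100)&(v<280)
rect(bd,pt,.158,'board',1)
m=(abs(A[...,2]-.158)<.02)&(A[...,0]>.5)&(A[...,0]<.85)&(A[...,1]>.1)&(A[...,1]<.6)
rect(m,pt,.158,'board2',1)
th=np.deg2rad(31.8);c=np.array([.68,.348]);R=np.array([[np.cos(th),np.sin(th)],[-np.sin(th),np.cos(th)]])
Q=(S[...,:2]-c)@R.T
k=(abs(z-.158)<.008)&(abs(Q[...,0])<.1)&(abs(Q[...,1])<.24)
rect(k,ps,.158,'board scene',1)
# points under shelf
k=(z>.008)&(z<.135)&(abs(Q[...,1])<.23)&(Q[...,0]<.1)&(Q[...,0]>-.14)
for yy in np.arange(-.22,.22,.01):
    s=k&(abs(Q[...,1]-yy)<.005)
    f=s&(z<.03)
    if s.sum(): print(round(yy,2),s.sum(),'minx low',np.percentile(Q[...,0][f],[5,25,50]).round(3) if f.sum()>2 else '', 'high z>.05',np.percentile(Q[...,0][s&(z>.05)],[5,50]).round(3) if (s&(z>.05)).sum()>2 else '')
```

```text
board ctr 825 238 size 83 37 long ang -58.2 npx 291
board ctr 679 348 size 424 172 long ang -58.3 npx 7256
board ctr 676 447 size 29 13 long ang 32.1 npx 46
board2 ctr 826 239 size 85 35 long ang -60.9 npx 262
board2 ctr 679 348 size 424 173 long ang -58.2 npx 7532
board2 ctr 672 457 size 38 35 long ang -55.7 npx 149
board scene ctr 717 276 size 268 173 long ang -60.7 npx 1258
-0.2 157 minx low [-0.027  0.007  0.035] high z>.05 [-0.08  -0.049]
-0.19 51 minx low [-0.08  -0.078 -0.075] high z>.05 [-0.081 -0.077]
-0.14 1 minx low  high z>.05 
0.11 4 minx low [-0.08  -0.08  -0.079] high z>.05 
0.12 5 minx low [-0.078 -0.076 -0.075] high z>.05 
0.13 6 minx low [-0.076 -0.075 -0.073] high z>.05 
0.14 9 minx low [-0.075 -0.071 -0.069] high z>.05 
0.15 11 minx low [-0.072 -0.071 -0.07 ] high z>.05 
0.16 16 minx low [-0.073 -0.071 -0.069] high z>.05 
0.17 4 minx low [-0.066 -0.064 -0.061] high z>.05 
0.19 59 minx low [-0.082 -0.078 -0.067] high z>.05 [-0.08  -0.077]
0.2 33 minx low [-0.081 -0.078 -0.076] high z>.05 [-0.081 -0.077]
0.21 4 minx low  high z>.05
```

```bash
cat > ris.py <<'E'
from m2 import *
th=np.deg2rad(31.8);c=np.array([.679,.348]);R=np.array([[np.cos(th),np.sin(th)],[-np.sin(th),np.cos(th)]])
def scan(S,lo=-.16):
    x,y,z=S[...,0],S[...,1],S[...,2]; Q=(S[...,:2]-c)@R.T
    k=(z>.006)&(z<.135)&(abs(Q[...,1])<.22)&(Q[...,0]<.09)&(Q[...,0]>lo)
    for yy in np.arange(-.2,.21,.01):
        s=k&(abs(Q[...,1]-yy)<.005); f=s&(z<.033); g=s&(z>.045)
        q=lambda f:np.percentile(Q[...,0][f],[5,25,50]).round(3) if f.sum()>2 else ''
        if s.sum(): print(round(yy,2),s.sum(),'low',q(f),'high',q(g))
E
python3 - <<'E'
from ris import *
ps=imaging.camera_params('scene'); d=np.load('scene0.npz')['d']
scan(cloud(ps,d))
E
```

```text
-0.2 196 low [-0.076 -0.073 -0.02 ] high [-0.079 -0.075 -0.051]
-0.19 82 low [-0.08  -0.078 -0.077] high [-0.08  -0.077 -0.076]
-0.16 1 low  high 
-0.15 2 low  high 
-0.13 1 low  high 
-0.1 1 low  high 
-0.09 2 low  high 
-0.08 2 low  high 
-0.05 6 low  high 
-0.04 141 low [-0.064 -0.048 -0.029] high [-0.059 -0.044 -0.032]
-0.03 42 low [-0.074 -0.068 -0.066] high [-0.055 -0.046 -0.033]
-0.02 53 low [-0.068 -0.065 -0.029] high [-0.035 -0.031 -0.029]
-0.01 74 low [-0.068 -0.06  -0.022] high [-0.03  -0.029 -0.025]
0.0 68 low [-0.067 -0.062 -0.026] high [-0.032 -0.029 -0.025]
0.01 67 low [-0.066 -0.061 -0.026] high [-0.028 -0.025 -0.023]
0.02 71 low [-0.068 -0.062 -0.022] high [-0.03  -0.027 -0.026]
0.03 52 low [-0.065 -0.063 -0.013] high [-0.03  -0.028 -0.027]
0.04 139 low [-0.063 -0.058 -0.025] high [-0.047 -0.039 -0.028]
0.05 30 low [-0.061 -0.06  -0.058] high [-0.053 -0.046 -0.042]
0.07 80 low [-0.031 -0.023 -0.012] high [-0.042 -0.03  -0.019]
0.08 127 low [-0.079 -0.071 -0.059] high [-0.068 -0.06  -0.052]
0.09 34 low [-0.08  -0.078 -0.077] high [-0.07  -0.048 -0.039]
0.1 46 low [-0.079 -0.076 -0.073] high [-0.042 -0.039 -0.037]
0.11 70 low [-0.078 -0.073 -0.038] high [-0.04  -0.037 -0.036]
0.12 68 low [-0.075 -0.071 -0.038] high [-0.041 -0.04  -0.035]
0.13 64 low [-0.074 -0.07  -0.034] high [-0.038 -0.035 -0.033]
0.14 53 low [-0.072 -0.068 -0.033] high [-0.038 -0.036 -0.032]
0.15 85 low [-0.07  -0.063 -0.016] high [-0.037 -0.031 -0.025]
0.16 135 low [-0.07  -0.064 -0.041] high [-0.059 -0.047 -0.039]
0.17 14 low [-0.065 -0.065 -0.063] high [-0.061 -0.057 -0.054]
0.18 13 low [-0.072 -0.065 -0.056] high [-0.055 -0.025  0.002]
0.19 254 low [-0.078 -0.073 -0.049] high [-0.079 -0.074 -0.058]
0.2 73 low [-0.081 -0.078 -0.076] high [-0.08  -0.078 -0.077]
```

Request:
{"op": "move_arm", "data": {"targets": [[0,0,10,0,10],[0,0,30,0,10],[0,0,35,0,10],[0,0,35,0,10],[0,0,20,0,10],[4,36,0,-0.042,10],[4,37,0,-0.042,10],[4,37,0,-0.042,10],[4,37,0,-0.042,10],[4,37,0,-0.042,10],[4,37,0,-0.042,10],[4,37,0,-0.042,10],[5,37,0,-0.042,10],[5,37,0,-0.043,10],[5,37,0,-0.043,10],[5,36,0,-0.043,10],[0,0,0,0,10],[0,0,0,0,10]]}}

```text
time: 14.43
ee_pos: [0.4253, 0.1976, 0.1914]
eef_rot: [0.961, 0.275, -0.001, 0.0]
ft_force: [-0.4, -0.7, -2.3]
opening: 0.282
finger_force: 60.0
```

Run:
```python
from ris import *
im,d,p=cap('wrist','w7.png'); W=cloud(p,d); s=arm.state(); print(s['ee_pos'],s['eef_rot'])
scan(W)
x,y,z=W[...,0],W[...,1],W[...,2]
k=(z>s['ee_pos'][2]-.02)&(z<s['ee_pos'][2]+.03)&(np.arange(480)[:,None]<300)&(x>s['ee_pos'][0]+.03)&((W[...,:2]-c)@R.T)[...,0]<-.1
cv2.imwrite('pics/w7c.png',im[:,:,::-1])
```

```text
[0.42546781 0.19646378 0.19136401] [ 9.61654509e-01  2.74262551e-01 -7.90800118e-04  1.84919105e-04]Traceback (most recent call last):
  File "<stdin>", line 5, in <module>
TypeError: ufunc 'bitwise_and' not supported for the input types, and the inputs could not be safely coerced to any supported types according to the casting rule ''safe''
```

View pics/w7.png

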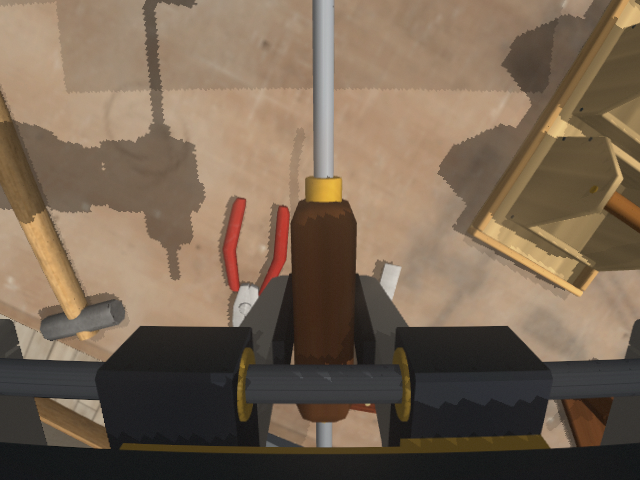

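Request:
{"op": "move_arm", "data": {"targets": [[0,0,-30,0,10],[0,0,-30,0,10],[0,0,-25,0,10],[0,0,-6,0,10],[0,0,0,0,10],[0,0,0,0,10]]}}

```text
time: 14.98
ee_pos: [0.4268, 0.1956, 0.1016]
eef_rot: [0.962, 0.273, 0.0, 0.0]
ft_force: [-0.0, -0.7, -1.0]
opening: 0.277
finger_force: 60.0
```

```bash
python3 - <<'E' | awk '$1>-0.07'
from ris import *
im,d,p=cap('scene','s8.png'); S=cloud(p,d); s=arm.state(); print(1,s['ee_pos'],s['eef_rot'])
scan(S)
x,y,z=S[...,0],S[...,1],S[...,2]
Q=(S[...,:2]-c)@R.T
k=(abs(Q[...,1]-.004)<.02)&(Q[...,0]<-.1)&(Q[...,0]>-.24)&(z>.03)&(z<.13)
for i in range(10):
    a=-.24+.014*i; j=k&(Q[...,0]>=a)&(Q[...,0]<a+.014)
    if j.sum(): print(1,'rod',round(a,3),j.sum(),np.percentile(z[j],[5,50,95]).round(3),np.median(Q[...,1][j]).round(3))
E
```

```text
1 [0.4275127  0.19597927 0.10238203] [9.62051559e-01 2.72864144e-01 1.38752621e-03 1.76310762e-04]
-0.05 4 low [-0.102 -0.088 -0.071] high 
-0.04 142 low [-0.068 -0.048 -0.028] high [-0.059 -0.043 -0.031]
-0.03 26 low [-0.068 -0.068 -0.068] high [-0.056 -0.052 -0.034]
-0.02 30 low [-0.03  -0.025 -0.015] high [-0.033 -0.03  -0.028]
-0.01 46 low [-0.023 -0.018 -0.012] high [-0.031 -0.031 -0.029]
0.0 49 low [-0.03  -0.023 -0.013] high [-0.057 -0.03  -0.026]
0.01 49 low [-0.065 -0.019 -0.011] high [-0.03  -0.028 -0.027]
0.02 56 low [-0.056 -0.022 -0.014] high [-0.03  -0.028 -0.026]
0.03 39 low [-0.016 -0.013  0.014] high [-0.028 -0.026 -0.024]
0.04 114 low [-0.031 -0.017 -0.008] high [-0.052 -0.039 -0.031]
0.05 13 low  high [-0.055 -0.05  -0.047]
0.07 8 low [-0.014 -0.011 -0.008] high 
0.14 1 low  high 
0.15 16 low [-0.071 -0.069 -0.068] high [-0.037 -0.032 -0.03 ]
0.16 78 low [-0.068 -0.067 -0.056] high [-0.058 -0.049 -0.04 ]
0.17 6 low  high [-0.058 -0.057 -0.053]
0.18 6 low  high [-0.068 -0.058 -0.055]
0.19 209 low [-0.031 -0.026 -0.02 ] high [-0.08  -0.074 -0.058]
0.2 60 low [-0.078 -0.077 -0.075] high [-0.079 -0.078 -0.076]
1 rod -0.142 1 [0.076 0.076 0.076] 0.0
```

Request:
{"op": "move_arm", "data": {"targets": [[17,10,0,0,10],[17,11,0,0,10],[17,11,0,0,10],[16,10,0,0,10],[0,0,0,0,10],[0,0,0,0,10]]}}

```text
time: 15.53
ee_pos: [0.4947, 0.2387, 0.1024]
eef_rot: [0.962, 0.274, 0.001, 0.0]
ft_force: [0.1, -0.5, -2.6]
opening: 0.281
finger_force: 60.0
```

Request:
{"op": "move_arm", "data": {"targets": [[0,0,-10,0,10],[0,0,-10,0,10],[0,0,-10,0,10],[0,0,-6,0,10],[0,0,0,0,10],[0,0,0,0,10]]}}

```text
time: 16.03
ee_pos: [0.4924, 0.2381, 0.0638]
eef_rot: [0.962, 0.273, -0.001, -0.0]
ft_force: [-0.3, 0.8, -1.2]
opening: 0.282
finger_force: 60.0
```

Run:
```python
from ris import *
im,d,p=cap('scene'); S=cloud(p,d); s=arm.state(); print(s['ee_pos'],s['ft_force'])
im2,_,_=cap('wrist')
cv2.imwrite('pics/s9.png',np.hstack([cv2.resize(im[135:235,195:355],(480,300),interpolation=2),cv2.resize(im2[:340],(320,300))])[:,:,::-1])
```

```text
[0.49292077 0.23826426 0.06442575] [ 0.08542657  0.14677861 -0.76292122]
```

View pics/s9.png

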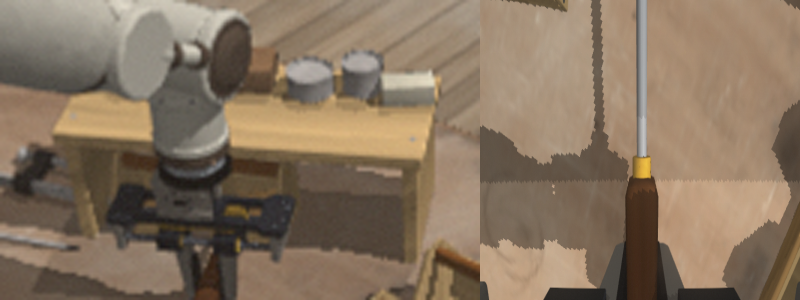

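Request:
{"op": "move_arm", "data": {"targets": [[-4,-2.5,0,0,10],[-8,-5,0,0,10],[-8,-5,0,0,10],[-8,-5,0,0,10],[-8,-5,0,0,10],[-8,-5,0,0,10],[-8,-5,0,0,10],[-8,-5,0,0,10],[-8,-5,0,0,10],[-8,-5,0,0,10],[-8,-5,0,0,10],[-8,-5,0,0,10],[-8,-5,0,0,10],[-8,-5,0,0,10],[-8,-5,0,0,10],[-8,-5,0,0,10],[-8,-5,0,0,10],[-8,-5,0,0,10],[-8,-5,0,0,10],[-4,-2.5,0,0,10]]}}

```text
time: 17.8
ee_pos: [0.3412, 0.1432, 0.0651]
eef_rot: [0.962, 0.273, 0.001, 0.0]
ft_force: [1.8, 0.9, -0.6]
opening: 0.281
finger_force: 60.0
```

Request:
{"op": "move_arm", "data": {"targets": [[-6,-4,0,0,10],[-3,-2,0,0,10],[0,0,0,0,10],[3,2,0,0,10],[2,1,0,0,10],[0,0,0,0,10]]}}

```text
time: 18.3
ee_pos: [0.3376, 0.1406, 0.0646]
eef_rot: [0.962, 0.274, -0.0, 0.0]
ft_force: [0.1, -0.5, -1.3]
opening: 0.281
finger_force: 60.0
```

```bash
cat > look.py <<'E'
from ris import *
import sys
def find(tag,lo=-.35):
    im,d,p=cap('top','t_%s.png'%tag); A=cloud(p,d); x,y,z=A[...,0],A[...,1],A[...,2]; Q=(A[...,:2]-c)@R.T
    reg=(Q[...,0]>lo)&(Q[...,0]<-.1)&(abs(Q[...,1])<.22)
    rect(reg&(z>.04)&(z<.115),p,.07,'caddy',3)
    rect(reg&(z>.082)&(z<.112),p,.093,'bar',2)
    return im
E
python3 - <<'E'
from look import *
im=find('10')
w,_,_=cap('wrist'); print(arm.state()['ee_pos'],arm.state()['ft_force'])
cv2.imwrite('pics/t10c.png',np.hstack([cv2.resize(im[140:320,140:340],(333,300)),cv2.resize(w,(400,300))])[:,:,::-1])
E
```

```text
caddy ctr 564 40 size 42 14 long ang 89.6 npx 73
caddy ctr 504 243 size 94 73 long ang -59.6 npx 327
bar ctr 561 36 size 50 44 long ang -0.4 npx 103
bar ctr 500 238 size 89 42 long ang -60.3 npx 202
[0.33714208 0.14049583 0.06446186] [-0.35997102 -0.34109561 -1.16078566]
```

View pics/t10c.png

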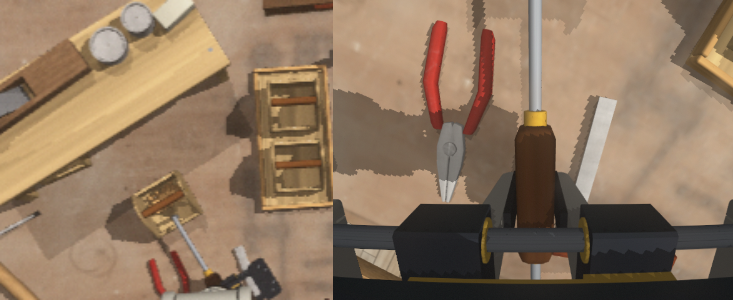

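Request:
{"op": "move_arm", "data": {"targets": [[0,0,15,0,10],[0,0,25,0,10],[0,0,35,0,10],[0,0,35,0,10],[4,30,0,0,10],[4,30,0,0,10],[4,30,0,0,10],[4,31,0,0,10],[5,31,0,0,10],[0,0,-30,0,10],[0,0,-30,0,10],[0,0,-13,0,10],[0,0,0,0,10],[0,0,0,0,10]]}}

```text
time: 19.57
ee_pos: [0.3575, 0.2922, 0.101]
eef_rot: [0.962, 0.273, -0.001, 0.0]
ft_force: [0.0, 0.8, -0.8]
opening: 0.28
finger_force: 60.0
```

```bash
python3 - <<'E' | awk '$1>0.05'
from ris import *
im,d,p=cap('scene','s11.png'); S=cloud(p,d); s=arm.state(); print(1,s['ee_pos'],s['eef_rot'])
scan(S)
E
```

```text
1 [0.35862832 0.29259189 0.1022774 ] [ 9.61906433e-01  2.73378642e-01  3.60436634e-04 -3.55126528e-05]
0.06 3 low [-0.056 -0.017  0.031] high 
0.07 78 low [-0.04  -0.025 -0.014] high [-0.043 -0.032 -0.02 ]
0.08 130 low [-0.08  -0.07  -0.059] high [-0.066 -0.06  -0.051]
0.09 37 low [-0.085 -0.078 -0.077] high [-0.066 -0.044 -0.04 ]
0.1 40 low [-0.078 -0.076 -0.072] high [-0.041 -0.039 -0.038]
0.11 58 low [-0.073 -0.04  -0.033] high [-0.042 -0.039 -0.037]
0.12 50 low [-0.037 -0.034 -0.021] high [-0.038 -0.037 -0.034]
0.13 39 low [-0.037 -0.028 -0.023] high [-0.039 -0.037 -0.034]
0.14 38 low [-0.034 -0.03  -0.025] high [-0.036 -0.035 -0.03 ]
0.15 67 low [-0.023 -0.006  0.004] high [-0.037 -0.033 -0.029]
0.16 118 low [-0.06  -0.042 -0.029] high [-0.057 -0.048 -0.04 ]
0.17 8 low  high [-0.06  -0.058 -0.055]
0.18 4 low  high 
0.19 167 low [-0.048 -0.035 -0.025] high [-0.077 -0.058 -0.039]
0.2 2 low  high
```

Unmoved. Enter, lower and draw.

Request:
{"op": "move_arm", "data": {"targets": [[17,10,0,0,10],[17,11,0,0,10],[17,11,0,0,10],[17,10,0,0,10],[0,0,0,0,10],[0,0,-10,0,10],[0,0,-10,0,10],[0,0,-10,0,10],[0,0,-7,0,10],[0,0,0,0,10],[0,0,0,0,10]]}}

```text
time: 20.53
ee_pos: [0.4252, 0.334, 0.0637]
eef_rot: [0.962, 0.273, -0.001, 0.0]
ft_force: [0.2, -1.0, -1.1]
opening: 0.278
finger_force: 60.0
```

Request:
{"op": "move_arm", "data": {"targets": [[-4,-2.5,0,0,10],[-8,-5,0,0,10],[-8,-5,0,0,10],[-8,-5,0,0,10],[-8,-5,0,0,10],[-8,-5,0,0,10],[-8,-5,0,0,10],[-8,-5,0,0,10],[-8,-5,0,0,10],[-8,-5,0,0,10],[-8,-5,0,0,10],[-8,-5,0,0,10],[-8,-5,0,0,10],[-8,-5,0,0,10],[-8,-5,0,0,10],[-8,-5,0,0,10],[-8,-5,0,0,10],[-8,-5,0,0,10],[-8,-5,0,0,10],[-4,-2.5,0,0,10]]}}

```text
time: 22.2
ee_pos: [0.2743, 0.2394, 0.0653]
eef_rot: [0.962, 0.273, 0.001, -0.0]
ft_force: [2.4, 0.9, -2.1]
opening: 0.28
finger_force: 60.0
```

Run:
```python
from look import *
im=find('12'); print(arm.state()['ee_pos'],arm.state()['ft_force'])
```

```text
caddy ctr 564 40 size 42 14 long ang 89.6 npx 73
caddy ctr 504 243 size 94 73 long ang -59.6 npx 323
caddy ctr 446 344 size 98 76 long ang -63.3 npx 398
bar ctr 561 36 size 44 44 long ang -0.4 npx 99
bar ctr 499 238 size 89 40 long ang -60.3 npx 201
bar ctr 443 339 size 90 43 long ang -62.0 npx 219
[0.27378484 0.23919829 0.06509087] [ 0.80828214 -0.31115135 -0.77631965]
```

Request:
{"op": "move_arm", "data": {"targets": [[-6,-4,0,0,10],[-3,-2,0,0,10],[0,0,0,0,10],[3,2,0,0,10],[2,1,0,0,10],[0,0,15,0,10],[0,0,35,0,10],[0,0,35,0,10],[0,0,40,0,10],[0,0,0,0,10]]}}

```text
time: 23.08
ee_pos: [0.2743, 0.2382, 0.197]
eef_rot: [0.962, 0.273, 0.006, -0.001]
ft_force: [1.1, 0.7, -1.7]
opening: 0.276
finger_force: 60.0
```

Request:
{"op": "move_arm", "data": {"targets": [[15,-37,0,0.038,10],[15,-37,0,0.038,10],[15,-37,0,0.039,10],[15,-37,0,0.039,10],[15,-37,0,0.039,10],[15,-37,0,0.039,10],[14,-37,0,0.039,10],[2,-37,0,0.039,10],[2,-37,0,0.039,10],[0,-37,0,0.039,10],[0,-37,0,0.039,10],[0,-37,0,0.039,10],[0,0,0,0,10],[0,0,0,0,10]]}}

```text
time: 24.25
ee_pos: [0.3777, -0.2088, 0.1887]
eef_rot: [0.874, 0.487, -0.0, -0.001]
ft_force: [-0.2, 0.0, -1.6]
opening: 0.276
finger_force: 60.0
```

Request:
{"op": "move_arm", "data": {"targets": [[1,0,-30,0,10],[0,0,-30,0,10],[0,0,-25,0,10],[0,0,-15,0,10],[0,0,-10,0,10],[0,0,-8,0,10],[0,0,-7,0,10],[0,0,0,0,10],[0,0,0,0,10]]}}

```text
time: 25.0
ee_pos: [0.3795, -0.2077, 0.065]
eef_rot: [0.873, 0.488, 0.0, 0.0]
ft_force: [0.4, 0.1, -1.4]
opening: 0.281
finger_force: 60.0
```

Request:
{"op": "move_arm", "data": {"targets": [[-1,-1,-2,0,10],[0,0,0,0,10],[0,0,0,0,40],[0,0,0,0,60],[0,0,0,0,60],[0,0,0,0,60],[0,0,20,0,60],[0,0,40,0,60],[0,0,40,0,60],[0,0,39,0,60],[0,0,0,0,60],[0,0,0,0,60]], "force": 30}}

```text
time: 26.0
ee_pos: [0.3795, -0.2099, 0.2044]
eef_rot: [0.873, 0.488, 0.001, 0.003]
ft_force: [-0.5, -0.0, -0.4]
opening: 0.597
finger_force: 0.0
```

Run:
```python
from m2 import *
print(arm.state()['ee_pos'])
im,d,p=cap('wrist','w13.png'); P=cloud(p,d); z=P[...,2]
h=cv2.cvtColor(im,cv2.COLOR_RGB2HSV)
m=cv2.inRange(h,(18,150,110),(32,255,255));m[330:]=0
n,l,st,c=cv2.connectedComponentsWithStats(m)
for i in range(1,n):
    if st[i,4]>25: print(c[i].round(1),st[i,4],onz(p,c[i],.063)[0].round(4))
x,y=P[...,0],P[...,1]; reg=np.arange(480)[:,None]<320
rect(reg&(z>.0685)&(z<.085)&(x<.46)&(x>.3)&(y<-.1),p,.076,'handletop',3)
from look import find
find('13')
```

```text
[ 0.37949062 -0.20992735  0.20435524]
[321.2 164.7] 203 [ 0.4063 -0.1636  0.063 ]
[321.3 295.4] 60 [ 0.3494 -0.2559  0.063 ]
handletop ctr 404 -136 size 14 12 long ang 58.3 npx 329
handletop ctr 431 -152 size 13 12 long ang 58.8 npx 329
handletop ctr 378 -208 size 96 25 long ang 58.6 npx 3903
handletop ctr 331 -256 size 12 11 long ang -31.7 npx 171
handletop ctr 358 -273 size 12 11 long ang -31.8 npx 185
caddy ctr 564 40 size 42 14 long ang 89.6 npx 73
caddy ctr 504 243 size 94 73 long ang -59.2 npx 329
caddy ctr 437 338 size 98 74 long ang -62.1 npx 387
bar ctr 561 36 size 44 44 long ang -0.4 npx 99
bar ctr 499 238 size 89 42 long ang -59.3 npx 206
bar ctr 434 334 size 89 40 long ang -63.0 npx 217
```

Request:
{"op": "move_arm", "data": {"targets": [[10,37,4,0.1,60],[10,38,4,0.1,60],[10,38,4,0.1,60],[10,38,4,0.1,60],[10,38,4,0.1,60],[10,38,0,0.1,60],[10,38,0,0.1,60],[10,38,0,0.1,60],[10,38,0,0.1,60],[11,38,0,0.1,60],[11,37,0,0.085,60],[11,37,0,0,60],[0,0,0,0,60],[0,0,0,0,60],[0,0,0,0,60]]}}

```text
time: 27.35
ee_pos: [0.5001, 0.2438, 0.2196]
eef_rot: [0.495, 0.869, -0.002, -0.001]
ft_force: [0.3, -0.0, -0.0]
opening: 0.604
finger_force: 0.0
```

```bash
cat > bar.py <<'E'
from m2 import *
def bar(tag,zb=.093,zc=None):
    s=arm.state(); im,d,p=cap('wrist','w_%s.png'%tag); P=cloud(p,d); x,y,z=P[...,0],P[...,1],P[...,2]
    q=s['eef_rot']; fy=np.degrees(np.arctan2(2*q[1]**2-1+2*q[3]**2,2*q[0]*q[1])); print('tcp',s['ee_pos'].round(4),'phi',fy.round(2))
    near=np.hypot(x-s['ee_pos'][0],y-s['ee_pos'][1])<.09
    h=cv2.cvtColor(im,cv2.COLOR_RGB2HSV)
    reg=(np.arange(480)[:,None]<330)&near
    br=(h[...,0]<13)&(h[...,1]>90)
    rect(reg&(z>zb-.02)&(z<zb+.012)&br,p,zb,'bar',3)
    rect(reg&(z>zb-.065)&(z<zb+.02)&~br,p,zb-.03,'box',3)
    return im
E
python3 - <<'E'
from bar import *
im=bar('14'); cv2.imwrite('pics/w14.png',im[:,:,::-1])
E
```

```text
tcp [0.5001 0.2438 0.2196] phi 30.61
box ctr 451 308 size 75 20 long ang 28.4 npx 1197
box ctr 502 237 size 105 80 long ang -59.9 npx 7079
```

View pics/w14.png

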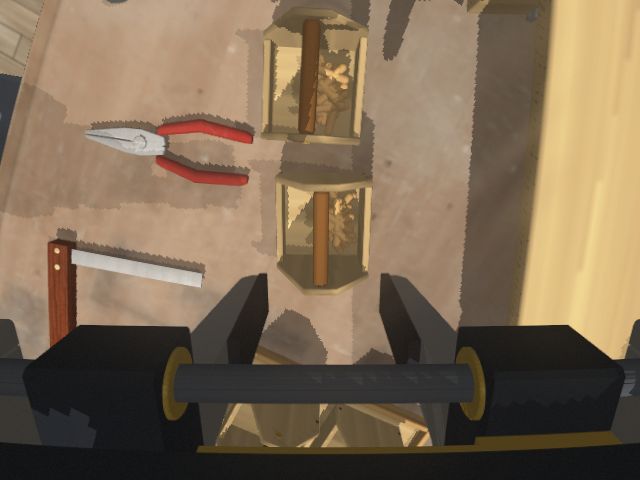

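Run:
```python
from h import *
p=imaging.camera_params('wrist'); X=onz(p,[[321,192],[320.5,287],[312,20],[306.5,133]],.092)
print(X.round(4)); print(np.degrees(np.arctan2(*(X[0]-X[1])[[1,0]])),np.degrees(np.arctan2(*(X[2]-X[3])[[1,0]])),(X[0]+X[1])/2,(X[2]+X[3])/2)
```

```text
[[0.4802 0.2722 0.092 ]
 [0.5184 0.2064 0.092 ]
 [0.4152 0.3706 0.092 ]
 [0.4496 0.3037 0.092 ]]
120.14193056389028 117.16400247167894 [0.4993212  0.23931707 0.092     ] [0.43240499 0.33718307 0.092     ]
```

Request:
{"op": "move_arm", "data": {"targets": [[-1,-4,-30,-0.009,50],[0,0,-35,0,50],[0,0,-35,0,50],[0,0,-22,0,50],[0,0,-10,0,50],[0,0,0,0,50],[0,0,0,0,50],[0,0,0,0,0],[0,0,0,0,0],[0,0,0,0,0],[0,0,0,0,0],[0,0,0,0,0],[0,0,0,0,0]], "force": 40}}

```text
time: 28.48
ee_pos: [0.4999, 0.2403, 0.0898]
eef_rot: [0.499, 0.866, -0.0, -0.0]
ft_force: [-2.6, -1.0, 4.6]
opening: 0.126
finger_force: 40.0
```

Request:
{"op": "move_arm", "data": {"targets": [[0,0,10,0,0],[0,0,25,0,0],[0,0,35,0,0],[0,0,35,0,0],[0,0,35,0,0],[2,-35,10,-0.066,0],[2,-39,10,-0.066,0],[2,-39,10,-0.066,0],[2,-39,10,-0.066,0],[2,-39,10,-0.066,0],[2,-39,0,-0.066,0],[2,-39,0,-0.067,0],[2,-39,0,-0.067,0],[2,-39,0,-0.067,0],[2,-39,0,-0.067,0],[2,-39,0,-0.067,0],[2,-39,0,-0.067,0],[2,-39,0,-0.067,0],[2,-39,0,-0.067,0],[2,-38,0,0,0]]}}

```text
time: 30.15
ee_pos: [0.5296, -0.3414, 0.2796]
eef_rot: [0.836, 0.548, -0.0, -0.0]
ft_force: [1.9, 0.9, -1.8]
opening: 0.127
finger_force: 40.0
```

Request:
{"op": "move_arm", "data": {"targets": [[0,0,0,0,0],[0,0,0,0,0],[0,0,0,0,0]]}}

```text
time: 30.4
ee_pos: [0.5299, -0.339, 0.2793]
eef_rot: [0.835, 0.55, 0.0, -0.001]
ft_force: [0.4, 1.0, -3.0]
opening: 0.127
finger_force: 40.0
```

Run:
```python
from bar import *
s=arm.state(); im,d,p=cap('wrist','w15.png'); np.savez('w15.npz',im=im,d=d,**p); P=cloud(p,d); x,y,z=P[...,0],P[...,1],P[...,2]
q=s['eef_rot'];print(s['ee_pos'],np.degrees(np.arctan2(2*q[1]**2-1,2*q[0]*q[1])))
c=np.array([.554,-.280]);a=np.deg2rad(-23.1);R=np.array([[np.cos(a),np.sin(a)],[-np.sin(a),np.cos(a)]]);Q=(P[...,:2]-c)@R.T
X,Y=Q[...,0],Q[...,1]
top=np.arange(480)[:,None]<330
rect(top&(z>.045)&(z<.07)&(X>.03)&(X<.09)&(abs(Y)<.2),p,.058,'rail',2)
rib=top&(z>.032)&(z<.047)&(abs(X)<.04)&(abs(Y)<.2)
n,l,st,_=cv2.connectedComponentsWithStats(rib.astype(np.uint8))
for i in range(1,n):
    if st[i,4]>40:
        j=l==i; print('rib',st[i,4],'Y',np.percentile(Y[j],[5,50,95]).round(4),'X',np.percentile(X[j],[5,95]).round(4))
e=top&(abs(Y-.1)<.04)&(abs(X)<.12)
for b in np.arange(-.08,.08,.004):
    j=e&(abs(X-b)<.002); print(round(b,3),np.median(z[j]).round(4),end=' | ')
```

```text
[ 0.52992447 -0.33902725  0.27931185] -23.321985221869234
rail ctr 621 -256 size 168 12 long ang 66.9 npx 2225
rib 1131 Y [0.0459 0.0517 0.0575] X [-0.0357  0.0357]
  return _methods._mean(a, axis=axis, dtype=dtype,
  ret = ret.dtype.type(ret / rcount)
```

Run:
```python
from h import *
w=dict(np.load('w15.npz'));P=cloud(w,w['d']);z=P[...,2]
a=np.deg2rad(-23.32);R=np.array([[np.cos(a),np.sin(a)],[-np.sin(a),np.cos(a)]]);Q=(P[...,:2]-[.5299,-.3390])@R.T
X,Y=Q[...,0],Q[...,1]
for lo,hi in((.19,.21),(.21,.23),(.23,.25),(.25,.27),(.27,.30)):
    k=(z>lo)&(z<hi)&(abs(X)<.07)&(abs(Y)<.08); 
    if k.sum()>20: print(lo,k.sum(),'Y',np.percentile(Y[k],[1,50,90,98]).round(4),'X',np.percentile(X[k],[1,99]).round(4))
k=(z>.175)&(z<.30)&(Y>.02)&(Y<.07)&(abs(X)<.07)
for b in np.arange(-.06,.061,.006):
    j=k&(abs(X-b)<.003); print(round(b,3),j.sum(),(np.percentile(Y[j],[5,95]).round(4),np.percentile(z[j],[5,95]).round(3)) if j.sum()>3 else '')
```

```text
0.19 3832 Y [-0.0315  0.0044  0.0446  0.0448] X [-0.0367  0.0359]
0.21 4611 Y [-0.032   0.0099  0.0447  0.0448] X [-0.0421  0.0359]
0.23 2825 Y [-0.0265  0.023   0.0447  0.0448] X [-0.0382  0.0413]
0.25 1902 Y [-0.0374  0.0437  0.0448  0.045 ] X [-0.0296  0.0404]
0.27 7954 Y [-0.0227  0.0108  0.0443  0.0451] X [-0.02    0.0232]
-0.06 0 
-0.054 0 
-0.048 0 
-0.042 241 (array([0.0211, 0.0448]), array([0.21 , 0.231]))
-0.036 482 (array([0.0209, 0.0448]), array([0.197, 0.242]))
-0.03 292 (array([0.0211, 0.0448]), array([0.197, 0.256]))
-0.024 335 (array([0.0398, 0.0448]), array([0.202, 0.269]))
-0.018 422 (array([0.0405, 0.0448]), array([0.206, 0.282]))
-0.012 544 (array([0.0403, 0.045 ]), array([0.208, 0.288]))
-0.006 935 (array([0.0227, 0.0451]), array([0.216, 0.288]))
-0.0 1214 (array([0.0218, 0.0452]), array([0.224, 0.287]))
0.006 788 (array([0.0227, 0.0451]), array([0.213, 0.288]))
0.012 615 (array([0.0217, 0.0449]), array([0.211, 0.288]))
0.018 514 (array([0.0217, 0.0448]), array([0.207, 0.283]))
0.024 451 (array([0.0217, 0.0448]), array([0.207, 0.275]))
0.03 372 (array([0.0237, 0.0448]), array([0.202, 0.268]))
0.036 839 (array([0.021 , 0.0448]), array([0.204, 0.259]))
0.042 236 (array([0.0215, 0.0448]), array([0.217, 0.253]))
0.048 0 
0.054 0 
0.06 0
```

Request:
{"op": "move_arm", "data": {"targets": [[-9,-21,0,0.003,0],[-9,-21,0,0,0],[0,0,-30,0,0],[0,0,-35,0,0],[0,0,-35,0,0],[0,0,-25,0,0],[0,0,-12,0,0],[0,0,0,0,0],[0,0,0,0,0],[0,0,0,0,0]]}}

```text
time: 31.28
ee_pos: [0.5136, -0.3824, 0.1456]
eef_rot: [0.834, 0.551, 0.0, 0.002]
ft_force: [-0.6, 0.1, -2.8]
opening: 0.125
finger_force: 40.0
```

Request:
{"op": "move_arm", "data": {"targets": [[-1,1,-10,0,0],[0,0,-10,0,0],[0,0,-8,0,0],[0,0,-6,0,0],[0,0,-2,0,0],[0,0,0,0,0],[0,0,0,0,0]]}}

```text
time: 31.87
ee_pos: [0.511, -0.3804, 0.1074]
eef_rot: [0.835, 0.551, -0.0, -0.001]
ft_force: [-3.1, 3.1, 6.3]
opening: 0.126
finger_force: 40.0
```

Request:
{"op": "move_arm", "data": {"targets": [[0,0,0,0,40],[0,0,0,0,40],[0,0,0,0,40],[0,0,0,0,40],[0,0,20,0,40],[0,0,35,0,40],[0,0,35,0,40],[0,0,35,0,40],[0,0,0,0,40]]}}

```text
time: 32.62
ee_pos: [0.514, -0.3836, 0.2409]
eef_rot: [0.835, 0.551, 0.001, 0.007]
ft_force: [0.3, -1.3, 1.7]
opening: 0.403
finger_force: 0.0
```

```bash
cat > chk.py <<'E'
from look import *
def chk(tag):
    im,d,p=cap('top','t_%s.png'%tag); A=cloud(p,d); x,y,z=A[...,0],A[...,1],A[...,2]
    cc=np.array([.5538,-.2819]);a=np.deg2rad(-23.1);Rs=np.array([[np.cos(a),np.sin(a)],[-np.sin(a),np.cos(a)]]);Q=(A[...,:2]-cc)@Rs.T
    h=cv2.cvtColor(im,cv2.COLOR_RGB2HSV)
    for n in(-1,1):
        k=(z>.085)&(z<.125)&(abs(Q[...,1]-.107*n)<.06)&(abs(Q[...,0])<.06)
        print('bay',n,'top z',np.percentile(z[k],[50,95]).round(3) if k.any() else '', 'XY mid',np.median(Q[k],axis=0).round(3))
        rect(k,p,.105,'  ',1)
    find(tag)
E
python3 -c "
from chk import *
chk('16')
from bar import bar
bar('16',.111)
"
```

```text
bay -1 top z [0.107 0.115] XY mid [ 0.    -0.087]
   ctr 529 -367 size 79 59 long ang 85.3 npx 203
bay 1 top z  XY mid [nan nan]
caddy ctr 564 40 size 42 14 long ang 89.6 npx 73
caddy ctr 437 338 size 99 73 long ang -61.9 npx 387
bar ctr 570 36 size 44 33 long ang 89.6 npx 91
bar ctr 433 334 size 89 40 long ang -63.2 npx 214
tcp [ 0.512  -0.3815  0.2338] phi -23.15
box ctr 562 -384 size 117 11 long ang 66.7 npx 1750
box ctr 510 -385 size 104 80 long ang 66.8 npx 7147
  return _methods._mean(a, axis=axis, dtype=dtype,
  ret = um.true_divide(
```

Request:
{"op": "move_arm", "data": {"targets": [[-4,37,0,0.046,40],[-4,38,0,0.046,40],[-4,38,0,0.046,40],[-4,38,0,0.046,40],[-4,38,0,0.046,40],[-4,38,0,0.046,40],[-4,38,0,0.046,40],[-4,38,0,0.046,40],[-4,38,0,0.046,40],[-4,38,0,0.046,40],[-4,38,0,0.046,40],[-4,38,0,0.046,40],[-4,38,0,0.046,40],[-4,38,0,0.046,40],[-4,38,0,0.046,40],[-4,38,0,0.046,40],[-5,38,0,0.046,40],[-5,38,0,0.046,40],[-5,35,0,0.048,50],[0,0,0,0,50]]}}

```text
time: 34.43
ee_pos: [0.4293, 0.3418, 0.229]
eef_rot: [0.519, 0.855, -0.001, -0.002]
ft_force: [0.1, 0.5, -0.2]
opening: 0.496
finger_force: 0.0
```

Request:
{"op": "move_arm", "data": {"targets": [[0,0,0,0,50],[0,0,0,0,50]]}}

```text
time: 34.6
ee_pos: [0.4314, 0.3367, 0.2298]
eef_rot: [0.522, 0.853, -0.002, -0.001]
ft_force: [0.3, -0.4, -0.1]
opening: 0.5
finger_force: 0.0
```

Run:
```python
from bar import *
im=bar('17'); P=0
w,d,p=cap('wrist'); np.savez('w17.npz',im=w,d=d,**p)
C=cloud(p,d);x,y,z=C[...,0],C[...,1],C[...,2]
h=cv2.cvtColor(w,cv2.COLOR_RGB2HSV)
k=(z>.078)&(z<.1)&(np.arange(480)[:,None]<330)&(np.hypot(x-.4325,y-.337)<.07)
rect(k,p,.093,'hi',2)
m=cv2.inRange(h,(0,100,30),(14,255,170))>0
rect(m&k,p,.093,'brown',2)
```

```text
tcp [0.4314 0.3367 0.2298] phi 27.04
box ctr 435 333 size 103 80 long ang -63.0 npx 6503
hi ctr 435 339 size 89 48 long ang -62.8 npx 2589
brown ctr 421 351 size 13 7 long ang 88.4 npx 72
brown ctr 438 334 size 14 4 long ang -54.8 npx 54
brown ctr 448 308 size 10 7 long ang -63.0 npx 59
```

Request:
{"op": "move_arm", "data": {"targets": [[1,1,-30,0.002,50],[0,0,-35,0,50],[0,0,-35,0,50],[0,0,-25,0,50],[0,0,-13,0,50],[0,0,-2,0,50],[0,0,0,0,50],[0,0,0,0,0],[0,0,0,0,0],[0,0,0,0,0],[0,0,0,0,0],[0,0,0,0,0],[0,0,0,0,0]]}}

```text
time: 35.78
ee_pos: [0.4329, 0.3383, 0.0918]
eef_rot: [0.521, 0.853, -0.0, -0.0]
ft_force: [-3.6, -1.1, 5.4]
opening: 0.124
finger_force: 40.0
```

Request:
{"op": "move_arm", "data": {"targets": [[0,0,10,0,0],[0,0,25,0,0],[0,0,35,0,0],[0,0,35,0,0],[0,0,35,0,0],[6,-37,10,-0.055,0],[6,-38,10,-0.055,0],[6,-38,10,-0.055,0],[6,-38,10,-0.055,0],[6,-38,10,-0.055,0],[6,-38,0,-0.055,0],[6,-38,0,-0.055,0],[6,-38,0,-0.055,0],[6,-38,0,-0.055,0],[6,-38,0,-0.055,0],[6,-38,0,-0.055,0],[6,-38,0,-0.055,0],[6,-38,0,-0.055,0],[6,-38,0,-0.055,0],[6,-38,0,-0.055,0]]}}

```text
time: 37.45
ee_pos: [0.5228, -0.2323, 0.2816]
eef_rot: [0.821, 0.572, 0.0, -0.0]
ft_force: [0.7, 0.2, -2.2]
opening: 0.124
finger_force: 40.0
```

Request:
{"op": "move_arm", "data": {"targets": [[24,16,0,-0.026,0],[24,16,0,-0.025,0],[24,16,0,0,0],[0,0,0,0,0],[0,0,0,0,0],[0,0,0,0,0]]}}

```text
time: 37.95
ee_pos: [0.5947, -0.1825, 0.2813]
eef_rot: [0.834, 0.552, -0.0, -0.0]
ft_force: [0.2, -0.3, -3.1]
opening: 0.125
finger_force: 40.0
```

Run:
```python
from h import *
s=arm.state();q=s['eef_rot'];e=s['ee_pos'];im,d,w=cap('wrist','w18.png');P=cloud(w,d);z=P[...,2]
f=np.arctan2(2*q[1]**2-1,2*q[0]*q[1]);print(e,np.degrees(f))
R=np.array([[np.cos(f),np.sin(f)],[-np.sin(f),np.cos(f)]]);Q=(P[...,:2]-e[:2])@R.T
X,Y=Q[...,0],Q[...,1]
k=(z>.175)&(z<.30)&(Y>.02)&(Y<.07)&(abs(X)<.07)
for b in np.arange(-.042,.043,.012):
    j=k&(abs(X-b)<.004); print(round(b,3),j.sum(),(np.percentile(Y[j],[50,95]).round(4)) if j.sum()>3 else '')
print(np.percentile(X[k],[1,99]))
```

```text
[ 0.59468266 -0.18252124  0.28134134] -23.005893450016135
-0.042 287 [0.031  0.0421]
-0.03 335 [0.0418 0.0425]
-0.018 529 [0.0422 0.043 ]
-0.006 1146 [0.0407 0.0434]
0.006 1016 [0.0416 0.0434]
0.018 585 [0.0422 0.0429]
0.03 450 [0.042  0.0427]
0.042 306 [0.033  0.0424]
[-0.04124378  0.04025186]
```

Request:
{"op": "move_arm", "data": {"targets": [[1,0,-30,0,0],[0,0,-35,0,0],[0,0,-35,0,0],[0,0,-25,0,0],[0,0,-12,0,0],[0,0,0,0,0],[0,0,0,0,0],[0,0,0,0,0]]}}

```text
time: 38.67
ee_pos: [0.5975, -0.1836, 0.1474]
eef_rot: [0.834, 0.552, 0.001, 0.002]
ft_force: [1.0, -0.3, -3.4]
opening: 0.125
finger_force: 40.0
```

Request:
{"op": "move_arm", "data": {"targets": [[-1,1,-10,0,0],[0,0,-10,0,0],[0,0,-9,0,0],[0,0,-6,0,0],[0,0,-2,0,0],[0,0,0,0,0],[0,0,0,0,0]]}}

```text
time: 39.25
ee_pos: [0.5948, -0.1824, 0.1096]
eef_rot: [0.834, 0.552, -0.001, 0.0]
ft_force: [-8.0, -0.8, 11.2]
opening: 0.128
finger_force: 40.0
```

Request:
{"op": "move_arm", "data": {"targets": [[0,0,0,0,40],[0,0,0,0,40],[0,0,0,0,40],[0,0,0,0,40],[0,0,20,0,40],[0,0,35,0,40],[0,0,35,0,40],[0,0,35,0,40],[-15,-30,35,0,40],[-15,-30,35,0,40],[-15,-30,35,0,40],[-15,-30,35,0,40],[-15,-30,0,0,40],[0,0,0,0,40],[0,0,0,0,40]]}}

```text
time: 40.5
ee_pos: [0.528, -0.316, 0.3527]
eef_rot: [0.835, 0.551, 0.0, -0.0]
ft_force: [0.2, 0.2, -0.0]
opening: 0.404
finger_force: 0.0
```

Run:
```python
from m2 import *
s=arm.state();print(s['ee_pos']);im,d,p=cap('wrist','w19.png');P=cloud(p,d);z=P[...,2]
c=np.array([.5538,-.2819]);a=np.deg2rad(-23.1);R=np.array([[np.cos(a),np.sin(a)],[-np.sin(a),np.cos(a)]]);Q=(P[...,:2]-c)@R.T
X,Y=Q[...,0],Q[...,1]; top=np.arange(480)[:,None]<330
for n in(-1,1):
    y=Y-.107*n
    k=top&(abs(y)<.055)&(abs(X)<.05)&(z>.045)
    print(n,k.sum(),'zmax',np.percentile(z[k],98).round(4),'X',np.percentile(X[k],[1,99]).round(4),'Y',np.percentile(y[k],[1,99]).round(4))
    for nm,j in(('front',(X<-.025)&(z<.058)),('sideA',(y>.035)&(z>.06)),('sideB',(y<-.03)&(z>.06)),('bar',(z>.105)&(z<.116)&(abs(X)<.02))):
        j=j&k
        if j.sum()>20: print('  ',nm,j.sum(),'X',np.percentile(X[j],[2,50,98]).round(4),'Y',np.percentile(y[j],[2,50,98]).round(4),'z',np.percentile(z[j],[50,98]).round(4))
t,_,_=cap('top')
cv2.imwrite('pics/f19.png',np.hstack([cv2.resize(im,(400,300)),cv2.resize(t[160:340,280:510],(383,300))])[:,:,::-1])
```

```text
[ 0.52798871 -0.31598886  0.35272015]
-1 4172 zmax 0.1156 X [-0.0425  0.0491] Y [-0.0413  0.0456]
   front 357 X [-0.0431 -0.0397 -0.027 ] Y [-0.0372  0.0002  0.0453] z [0.0512 0.0568]
   sideA 924 X [-0.0353  0.0014  0.0389] Y [0.0363 0.0449 0.0455] z [0.0906 0.1161]
   sideB 971 X [-0.0353  0.0008  0.0331] Y [-0.0417 -0.0371 -0.0318] z [0.0914 0.1161]
   bar 1124 X [-0.0169 -0.0015  0.0168] Y [-0.0413  0.0031  0.0453] z [0.1119 0.1157]
1 5073 zmax 0.1158 X [-0.0435  0.0494] Y [-0.0451  0.0437]
   front 432 X [-0.0443 -0.0411 -0.0295] Y [-0.0386  0.0025  0.0381] z [0.0513 0.0567]
   sideA 1219 X [-0.0365  0.0022  0.0373] Y [0.0363 0.0377 0.0433] z [0.0918 0.1164]
   sideB 752 X [-0.0367  0.0007  0.0393] Y [-0.0451 -0.042  -0.0309] z [0.1047 0.1165]
   bar 1516 X [-0.0178 -0.0015  0.0168] Y [-0.0449  0.0026  0.0429] z [0.1121 0.1157]
```

View pics/f19.png

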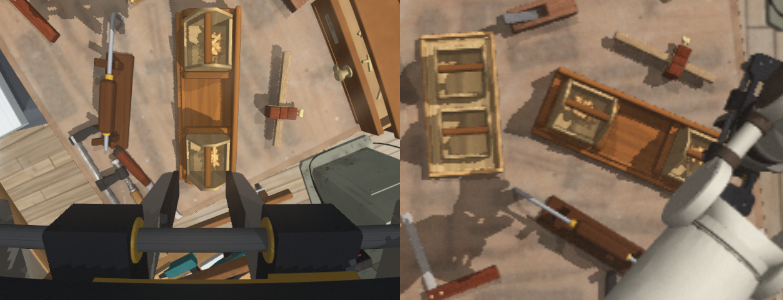

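```bash
python3 -c "
from m2 import *
im,d,p=cap('top');A=cloud(p,d);k=(A[...,2]>.06)&(A[...,0]>.48)&(A[...,0]<.75)&(A[...,1]>-.06)&(A[...,1]<.1)
rect(k,p,.085,'empties',1);print(np.percentile(A[...,2][k],[50,98]))
print(order.finish_job())"
```

```text
empties ctr 671 23 size 89 71 long ang -88.4 npx 320
empties ctr 567 17 size 89 72 long ang -86.8 npx 307
[0.09487451 0.10538481]
the job is handed in; nothing more can be done
None
```

The job is handed in: by the last camera measurements, both full caddies stand fully down in bays of the stand with scoops to the front, and both empties lie flat in the returns tray. The hook is back in its rest the way it was, and no tool was knocked or touched that I saw. I got no score back.

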